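Change over the peg baskets on the drying rack and start the fan

ROBOT

A 7-joint arm with a two-finger parallel gripper is mounted at the origin on the work surface. World frame = base frame: x ahead of the robot, y to its left, z up, the work surface at z = 0. Lengths are in m, angles in rad, forces in N, time in s.
With the tool pointing down it reaches from about 0.4 to 0.85 m from the base axis. Payload 4.5 kg.
Tool frame: the origin (TCP) lies between the finger pads; the fingertips stand r.tip_reach ahead of it and the grasp point (between the pads) lies 3 mm ahead of it (r.tip_reach is the distance from the TCP to the fingertips, in m); z points along the fingers, y is the line along which they close (so a half turn about z gives the same grasp; the last joint's range is limited). The gripper opens to 88 mm and grips with 3 to 60 N. Pads are 18 mm wide; open, the fingers measure 123 mm over their backs; the gripper's body (75 mm by 187 mm) begins 45 mm behind the grasp point.
Start: joints at [-1.268, 0.689, -0.195, 1.565, 0.157, 0.902, -0.215], TCP at [0.166, 0.603, 0.261] pointing down, gripper open.
Joint ranges: [-3.01, 3.01], [-0.46, 2.08], [-1.47, 1.51], [0.13, 2.56], [-1, 4.14], [0.04, 2.09], [-2.66, 2.66]. Speed limits (rad/s): [2.57, 2.57, 3.14, 3.14, 3.14, 3.14, 3.14].

INTERFACE

Orientations are given as a unit quaternion [x, y, z, w].
In Python, from plant import r gives the robot as it stands.
- The arm moves only by the tool step_arm, never from a script. Its argument "motion" is a list of rows, each an object with "dp": the shift along the tool's x, y, z in mm, a list of three; "twist": the turn, a rotation vector about the tool's x, y, z in rad, a list of three; "hand": the opening, from -1 (shut) to 1 (fully open). In form: [{"dp": [dx, dy, dz], "twist": [rx, ry, rz], "hand": hand}, ...]. A call has 1 to 5 rows; each row is the pose to reach, as a shift and turn from the pose commanded when the call began, along the tool's axes at that moment; what a row does not reach only later rows make up. A row lasts 1/8 s, in which the tool goes at most 62.5 mm and 10.7 degrees, less where a joint would pass 70% of its speed; a pose out of reach is approached as far as the arm can. A call with a gripper value outside its range is refused whole. The fingers move at their own pace and stop on an object; "force" is the grip in N (left out, the last holds). Time passes only in rows, so rows that repeat a pose let the fingers close. It gives the time, the measured TCP pose, the force, the opening and the grip force at its end, in the units of the state.
- r.get_state(): the state, without advancing time (a new reading comes with each control period).
- r.snapshot(name): name is "scene" or "top" or "wrist"; returns a dict with "pixels" (420x560x3 uint8, red, green, blue), "depth" (420x560 float32, m along the optical axis (not along the pixel's ray), 0 where there is no reading), "fx", "fy", "cx", "cy" (pixels), "xyz" and "orientation" of the camera in the world; the wrist camera has in their place "mount" (4x4, takes a point from camera to tool coordinates, whose origin is the TCP and whose axes are the flange's). Camera axes: x right, y down, z forward; pixel columns grow to the right and rows downward; lengths in m; the calibration is good to about 2 mm. A picture is of the moment at which its call begins: read the wrist's pose just before it.
- r.finish_job(): hands the job in; it is judged then, once.
Trained networks look in the newest picture that a camera, given by its name, has taken for a name from the list of things; names that differ only in an ending like _2 or _b are one class to them, and where a whole thing is asked for, a point or a joint stands for the part that bears it (a point fixed in the world has none). Each returns a list of dicts, best first, with "score" (0 to 1); they miss things now and then, are a little off and sometimes report something else, mostly with a low value. They report only what shows in the picture. A call takes as long as a camera call. They do not tell look-alikes from the thing itself.
- r.search_frame(camera, thing): "at" ([x, y, z] in m, in the coordinates of the camera as it stood for that picture, good to about 4 mm: the middle of the surface that is visible of it).
The state is a dict: "clock": time; "q": joint angles; "qd": joint speeds; "joint_torque": joint torques, N m; "tool_pos": TCP position; "eef_rot": TCP orientation; "contact_force": force on the tool from outside, world axes, zero at the start; "moment": the same for the moment, N m; "opening": opening from 0.0 (shut) to 1.0 (fully open); "finger_force": force on a finger pad.
Only numpy, scipy, OpenCV 4.12 (cv2) and the standard library are available. Lean on these libraries where they do the work, as an engineer would, in place of code of your own. Each camera call takes 0.05 s, during which the arm holds its last target. There are 200 camera calls.

TASK

Take the dry peg basket off the rack and stand it in the blue tub, and hang every rinsed peg basket from the table by its handle on the drying rack, one to a hook with the hook at the middle of the handle; turn and tilt the desk fan's head so that it blows straight at the rack's middle hook. When the baskets are in place and the fan is aimed, press the fan's push button fully down and let go; leave the detergent bottle and the jar alone.

Things in the scene. Friction and masses are not known exactly. Their poses are not given: they have to be found in the camera images.
- basket1: Rinsed peg basket, on the table (2 or 3 of the three are there): white plastic open box 70 (x) by 110 (y) by 50 mm high, wall 4 mm, about 0.16 kg, with a stiff upright steel bail handle: legs at y = -52 and +52 mm up to a straight level bar along y, 10 mm thick, its centre 125 mm above the underside, 70 mm clear above the rim. Origin: centre of the underside; z up. Front and back alike.
- basket2: Rinsed peg basket, on the table (2 or 3 of the three are there): white plastic open box 70 (x) by 110 (y) by 50 mm high, wall 4 mm, about 0.16 kg, with a stiff upright steel bail handle: legs at y = -52 and +52 mm up to a straight level bar along y, 10 mm thick, its centre 125 mm above the underside, 70 mm clear above the rim. Origin: centre of the underside; z up. Front and back alike.
- basket3: Rinsed peg basket, on the table (2 or 3 of the three are there): white plastic open box 70 (x) by 110 (y) by 50 mm high, wall 4 mm, about 0.16 kg, with a stiff upright steel bail handle: legs at y = -52 and +52 mm up to a straight level bar along y, 10 mm thick, its centre 125 mm above the underside, 70 mm clear above the rim. Origin: centre of the underside; z up. Front and back alike.
- basket1_bail (a point): Centre of the top bar of the handle of basket1 (125 mm above its underside).
- basket2_bail (a point): Centre of the top bar of the handle of basket2 (125 mm above its underside).
- basket3_bail (a point): Centre of the top bar of the handle of basket3 (125 mm above its underside).
- drybasket: Dry peg basket, hanging on the rack's middle hook at the start; alike to the others in shape, size, mass and axes. Origin: centre of its underside, 125 mm below the centre of its handle bar.
- tub: Blue plastic tub, fixed, open on top: 200 (x) by 150 (y) by 85 mm high outside, wall and floor 5 mm. Origin: centre of the underside; z up.
- rack: Drying rack, fixed: white base plate 140 (x) by 240 (y) by 12 mm, two 14 mm posts at y = -62.5 and +62.5 mm, a 12 mm crossbar along y, 262 mm up, 310 mm long; three steel hooks, 130 mm apart (each a twin prong, 22 mm wide in all), reach 82 mm forward (to -x) from the crossbar, dip to a seat, and end in an upturned tip, top 277 mm up. Origin: on the table under the crossbar's middle; z up.
- hook_right (a point): Hook at the rack's -y end: the point where the centre of a 10 mm handle bar comes to rest in the hook's seat, 259 mm above the table, 57 mm in front of (-x of) the crossbar. Axes as the rack's.
- hook_mid (a point): Hook in the middle: the point where the centre of a 10 mm handle bar comes to rest in the hook's seat, 259 mm above the table, 57 mm in front of (-x of) the crossbar. Axes as the rack's.
- hook_left (a point): Hook at the rack's +y end: the point where the centre of a 10 mm handle bar comes to rest in the hook's seat, 259 mm above the table, 57 mm in front of (-x of) the crossbar. Axes as the rack's.
- fan: Desk fan on a heavy fixed foot 150 mm across, 22 mm high. Origin: centre of the foot's underside, on the vertical swivel axis; z up. A forked post turns on it and carries a round white head 136 mm across and 50 mm deep, whose centre is 160 mm above the table on the swivel axis.
- fan_centre (a point): Centre of the fan's head, where the swivel axis and the tilt axis cross, 160 mm above the table. x: the way the fan blows (out of the grille), y: along the tilt axis, z: up through the grip fin.
- fan_grip (a point): Grip fin on top of the fan's head: grey plate 10 mm thick (along the head's y), 40 mm long (along its x), standing from 65 to 109 mm above the head's centre. This point is in the fin, 95 mm above the head's centre. Axes as the head's. Holding it, one can turn and tilt the head.
- fan_swivel (a joint): Swivel of the fan about the vertical, rad, counter-clockwise from above positive, -1.6 to 1.0; at 0 the head blows along the foot's x. Stays where it is left (friction 0.15 N m).
- fan_tilt (a joint): Tilt of the fan's head, rad, 0 level, positive blows upwards, -0.6 to 0.6. Stays where it is left (friction 0.22 N m).
- switchbox: The fan's switch box, fixed: white, 90 by 80 by 28 mm, with one round black push button on top. Origin: centre of the underside.
- starter_top (a point): Centre of the top of the fan's push button, 32 mm across; it is pressed downwards.
- starter (a joint): Push button travel, m: 0 out, 0.006 fully pressed, springs back; takes about 5 N.
- detergent: Bystander: white detergent bottle 72 mm across, 190 mm high, loose. Origin: centre of the underside.
- pegjar: Bystander: glass jar with a lid, 84 mm across, 120 mm high, loose. Origin: centre of the underside.
Things that resemble listed ones, but are neither listed nor needed, are in the scene too. What is shaped like the basket1 but green or orange is not meant. Leave any pink or red look-alike of the basket2 alone.

How it is judged:
By the outcome, as a careful person would: the job done as asked, in the order asked, and still so for the second after the job is handed in, with the robot touching nothing.
Of basket1, basket2, basket3 only 2 to 3 are there at a start; the rules pass over those that are not, and their reading is None.
At some moment in a run one of basket1, basket2, basket3 may be knocked a few centimetres aside while the robot is not near it.
It also fails if it takes over 208 s, if anything falls off the work surface, if the arm or the gripper's body presses on something with over 40 N, if the wrist force passes 120 N, or if a joint passes its speed limit or range.

## Working session

There is one attempt and no reset: what is moved stays moved. The work goes in short steps, Python scripts to look and compute and a tool call to move; the robot and the scene stay as the last step left them, time stands still between calls to the robot, and variables do not carry over. Pictures are saved under pics/ and viewed, at most 14 in all, crops included, and the job is handed in when it is done.

Besides the shell and the picture viewer there is one more tool, called after "Emit:" by a JSON object that holds its "op" and its "data", one argument or row to a line. step_arm: Moves the arm, as the interface text tells. Its arguments: {"type":"object","properties":{"motion":{"type":"array"},"force":{"type":"number"}},"required":["motion"]}

```bash
ls; mkdir -p pics; cat > h.py <<'E'
from plant import r
import numpy as np, cv2
from scipy.spatial.transform import Rotation as R
def snap(name):
    s=r.get_state(); im=r.snapshot(name)
    if 'mount' in im:
        T=np.eye(4);T[:3,:3]=R.from_quat(s['eef_rot']).as_matrix();T[:3,3]=s['tool_pos'];T=T@np.array(im['mount'])
    else:
        T=np.eye(4);o=np.array(im['orientation']);T[:3,:3]=o if o.shape==(3,3) else R.from_quat(o).as_matrix();T[:3,3]=im['xyz']
    return im,T
def cloud(im,T):
    d=im['depth'];v,u=np.mgrid[:d.shape[0],:d.shape[1]]
    p=np.stack([(u-im['cx'])*d/im['fx'],(v-im['cy'])*d/im['fy'],d],-1)
    w=p@T[:3,:3].T+T[:3,3]; w[d==0]=np.nan
    return w
def w2p(im,T,p):
    c=T[:3,:3].T@(np.array(p)-T[:3,3]);return np.round([c[0]/c[2]*im['fx']+im['cx'],c[1]/c[2]*im['fy']+im['cy']]).astype(int)
def save(im,n): cv2.imwrite(f'pics/{n}.png',cv2.cvtColor(im['pixels'],cv2.COLOR_RGB2BGR))
def find(cam,im,T,t,mn=.2):
    for o in r.search_frame(cam,t):
        if o['score']>mn:
            w=T[:3,:3]@np.array(o['at'])+T[:3,3];print(cam,t,round(o['score'],2),w.round(3),w2p(im,T,w))
E
python3 - <<'E'
from h import *
print(r.get_state(), r.tip_reach)
for c in ['scene','top']:
    im,T=snap(c);save(im,c+'0');np.savez(c+'0.npz',rgb=im['pixels'],w=cloud(im,T));print(T.round(3),im['fx'],im['cx'],im['cy'])
    for t in ['basket1','drybasket','tub','rack','fan','fan_grip','switchbox','starter_top','detergent','pegjar','basket1_bail']: find(c,im,T,t)
E
```

```text
pics
{'clock': 0.0, 'q': array([-1.2682422 ,  0.68999793, -0.19451415,  1.56630769,  0.15727613,
        0.90248178, -0.21510888]), 'qd': array([-1.69041932e-04, -2.64880632e-03,  3.49788366e-04,  2.44382927e-04,
       -1.98740287e-03,  4.52507642e-05,  1.50175880e-04]), 'joint_torque': array([-7.22923214e-04, -5.27572846e+01, -1.26631591e+00, -1.53437537e+01,
       -5.24405739e-02,  6.46707922e-03,  1.75894606e-04]), 'tool_pos': array([0.16584231, 0.60200135, 0.25991097]), 'eef_rot': array([ 1.33945027e-01,  9.90988352e-01, -9.00562005e-04, -6.76269596e-05]), 'contact_force': array([ 0.69328572, -0.60729376,  0.12496389]), 'moment': array([-0.03175546, -0.00819691,  0.0077618 ]), 'finger_force': 0.0, 'opening': 1.0032650168852146} 0.022
[[-0.176  0.701 -0.691  1.589]
 [ 0.984  0.118 -0.132  0.168]
 [-0.011 -0.704 -0.71   1.279]
 [ 0.     0.     0.     1.   ]] 499.9439255558922 283.69247554211483 201.20719371885917
scene basket1 0.94 [ 0.242 -0.474  0.038] [183 163]
scene basket1 0.89 [0.261 0.218 0.031] [366 188]
scene basket1 0.86 [ 0.271 -0.246  0.034] [240 175]
scene basket1 0.
[... 1491 characters left out ...]
216]
top tub 0.32 [0.473 0.326 0.175] [149 205]
top rack 0.83 [ 0.657 -0.18   0.011] [315 161]
top fan 0.82 [0.475 0.328 0.172] [149 204]
top fan_grip 0.79 [0.47  0.334 0.211] [143 204]
top fan_grip 0.21 [ 0.47  -0.431  0.006] [389 216]
top switchbox 0.63 [0.639 0.144 0.025] [220 163]
top switchbox 0.41 [ 0.459 -0.048  0.003] [276 218]
top starter_top 0.66 [0.641 0.146 0.051] [218 161]
top detergent 0.63 [0.657 0.315 0.124] [161 149]
top pegjar 0.58 [ 0.655 -0.372  0.12 ] [379 154]
top pegjar 0.46 [ 0.655 -0.181  0.015] [315 161]
top basket1_bail 0.75 [ 0.439 -0.232  0.006] [330 224]
top basket1_bail 0.67 [ 0.256 -0.476  0.01 ] [404 281]
top basket1_bail 0.64 [ 0.268 -0.252  0.008] [336 276]
```

```bash
python3 - <<'E'
import cv2
a=cv2.imread('pics/scene0.png')[100:360,80:500];cv2.imwrite('pics/scene0c.png',cv2.resize(a,(800,495)))
a=cv2.imread('pics/top0.png')[120:330,110:450];cv2.imwrite('pics/top0c.png',cv2.resize(a,(800,494)))
E
```

```text
(no output)
```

View pics/scene0c.png

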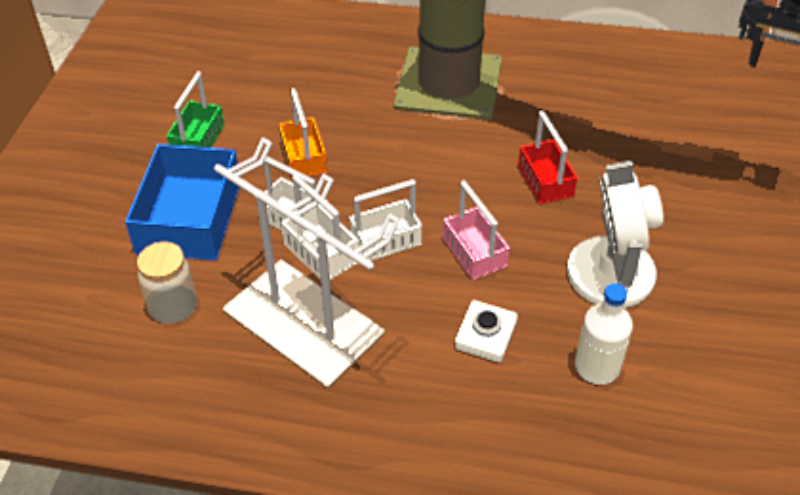

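View pics/top0c.png

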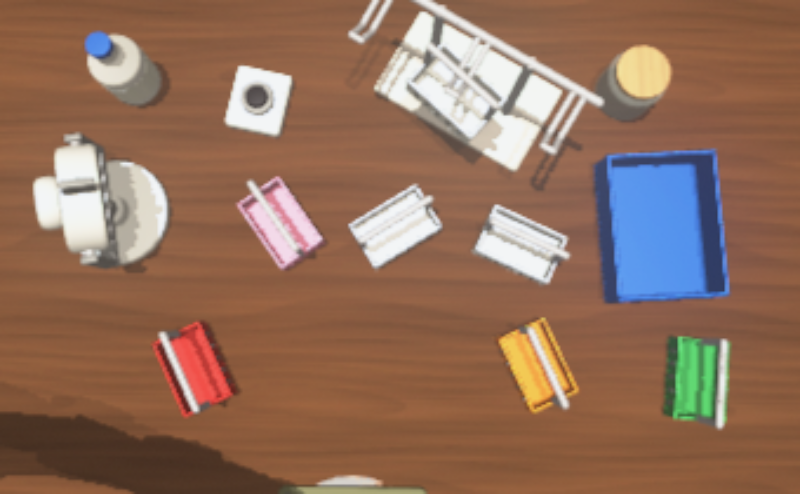

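The top view shows white baskets at crop pixels (395,225) and (522,243). The decoys are pink (280,222), red (195,368), orange (540,365) and green (700,380). The dry basket is on the middle rack hook at (455,90), and both outer hooks are free at (370,20) and (565,120). The scene view agrees: only those two white baskets stand on the table. Now I'll fit the geometry.

```bash
cat > fit.py <<'E'
from h import *
def line(P):
    c=P.mean(0);u,s,v=np.linalg.svd(P-c);d=v[0]*np.sign(v[0][1] if abs(v[0][1])>.1 else v[0][0]);t=(P-c)@d
    return c,d,t.min(),t.max(),np.abs((P-c)-np.outer(t,d)).max()
def sel(W,x,y,z):
    P=W.reshape(-1,3);P=P[np.isfinite(P).all(1)]
    return P[(P[:,0]>x[0])&(P[:,0]<x[1])&(P[:,1]>y[0])&(P[:,1]<y[1])&(P[:,2]>z[0])&(P[:,2]<z[1])]
E
python3 - <<'E'
from fit import *
for c in ['scene0','top0']:
    d=np.load(c+'.npz');W=d['w'];print(c)
    for n,b in dict(bB=((.38,.55),(-.13,.03),(.115,.14)),bA=((.36,.52),(-.32,-.14),(.115,.14)),tubrim=((.3,.65),(-.55,-.32),(.078,.095))).items():
        P=sel(W,*b);
        if len(P)>3:
            print(n,len(P),P.min(0).round(3),P.max(0).round(3)); l=line(P);print('  ',[np.round(x,3) for x in l])
    P=sel(W,(.5,.85),(-.4,.1),(.252,.3));print('rack hi',len(P));print(P[::max(1,len(P)//45)].round(3).tolist())
    P=sel(W,(.3,.6),(.2,.45),(.2,.3));print('fin',len(P),P.mean(0).round(3));print(P[::max(1,len(P)//20)].round(3).tolist())
E
```

```text
scene0
bB 112 [ 0.432 -0.099  0.115] [ 0.498 -0.006  0.136]
   [array([ 0.466, -0.053,  0.127]), array([-0.533,  0.846,  0.004]), np.float64(-0.055), np.float64(0.057), np.float64(0.012)]
bA 88 [ 0.416 -0.279  0.116] [ 0.469 -0.178  0.138]
   [array([ 0.445, -0.226,  0.128]), array([ 0.41 ,  0.912, -0.008]), np.float64(-0.058), np.float64(0.054), np.float64(0.011)]
tubrim 367 [ 0.306 -0.501  0.078] [ 0.649 -0.34   0.094]
   [array([ 0.474, -0.423,  0.084]), array([ 0.983,  0.185, -0.   ]), np.float64(-0.175), np.float64(0.185), np.float64(0.088)]
rack hi 962
[[0.534, -0.234, 0.281], [0.533, -0.22, 0.27], [0.536, -0.24, 0.253], [0.55, -0.229, 0.255], [0.593, -0.292, 0.27], [0.585, -0.268, 0.261], [0.586, -0.262, 0.259], [0.602, -0.281, 0.263], [0.601, -0.254, 0.262], [0.592, -0.117, 0.272], [0.61, -0.264, 0.258], [0.619, -0.254, 0.264], [0.62, -0.245, 0.262], [0.626, -0.231, 0.267], [0.63, -0.221, 0.267], [0.611, -0.146, 0.258], [0.617, -0.139, 0.261], [0.622, -0.126, 0.263], [0.644, -0.211, 0.263], [0.647, -0.205, 0.264], [0.652, -0.197, 0.265], [0.655, -0.188, 0.266], [0.654, -0.191
[... 2505 characters left out ...]
268], [0.59, -0.163, 0.264], [0.589, -0.255, 0.262], [0.585, -0.288, 0.267], [0.578, -0.259, 0.26], [0.568, -0.237, 0.255], [0.559, -0.251, 0.254], [0.547, -0.242, 0.257], [0.532, -0.22, 0.275]]
fin 766 [0.476 0.333 0.22 ]
[[0.533, 0.363, 0.2], [0.522, 0.358, 0.213], [0.516, 0.348, 0.217], [0.509, 0.345, 0.224], [0.503, 0.345, 0.224], [0.497, 0.347, 0.225], [0.491, 0.352, 0.227], [0.491, 0.307, 0.215], [0.479, 0.317, 0.253], [0.48, 0.388, 0.203], [0.473, 0.345, 0.234], [0.472, 0.321, 0.223], [0.468, 0.38, 0.206], [0.463, 0.331, 0.223], [0.463, 0.3, 0.204], [0.455, 0.329, 0.221], [0.449, 0.338, 0.224], [0.444, 0.337, 0.218], [0.438, 0.332, 0.216], [0.434, 0.322, 0.203], [0.425, 0.333, 0.202]]
```

```bash
cat >> fit.py <<'E'
def ransac(P,tol=.009,n=600,seed=0):
    g=np.random.default_rng(seed);best=None
    for _ in range(n):
        a,b=P[g.choice(len(P),2,replace=False)];d=b-a;L=np.linalg.norm(d)
        if L<.03: continue
        d/=L;e=np.linalg.norm((P-a)-np.outer((P-a)@d,d),axis=1);m=e<tol
        if best is None or m.sum()>best.sum():best=m
    return P[best]
def down(a): # closing axis azimuth a (rad)
    y=np.array([np.cos(a),np.sin(a),0]);z=np.array([0,0,-1.]);return np.stack([np.cross(y,z),y,z],1)
def plan(p,Rt,s=None,R0=None,p0=None):
    "dp mm and twist to reach TCP pose p,Rt"
    s=s or r.get_state();R0=R.from_quat(s['eef_rot']).as_matrix() if R0 is None else R0;p0=s['tool_pos'] if p0 is None else p0
    dp=R0.T@(np.array(p)-p0)*1000;tw=R.from_matrix(R0.T@Rt).as_rotvec();return dp.round(1),tw.round(3)
def pa(az): # closing azimuth nearest usable to radial one (deg in)
    return np.deg2rad(az)
E
python3 - <<'E'
from fit import *
for c in ['scene0','top0']:
    W=np.load(c+'.npz')['w'];print(c)
    P=ransac(sel(W,(.5,.85),(-.4,.1),(.252,.275)));c0,d,a,b,e=line(P);mid=c0+d*(a+b)/2
    yr=d/np.hypot(*d[:2]);xr=np.array([yr[1],-yr[0],0])
    print('crossbar',len(P),c0.round(3),d.round(3),a.round(3),b.round(3),'ends',(c0+a*d).round(3),(c0+b*d).round(3),'mid',mid.round(3),'yaw',np.degrees(np.arctan2(-d[0],d[1])).round(1))
    for n,k in (('right',-.13),('mid',0),('left',.13)): print(n,(mid+k*yr-.057*xr)[:2].round(3))
    P=sel(W,(.3,.6),(.2,.45),(.238,.3));print('fin',len(P),P.min(0).round(3),P.max(0).round(3),[np.round(x,3) for x in line(P*[1,1,0])[:4]])
    P=sel(W,(.35,.65),(.2,.45),(.017,.027));
    (cx,cy),rad=cv2.minEnclosingCircle(P[:,:2].astype(np.float32)*1000);print('foot',cx,cy,rad)
    P=sel(W,(.5,.75),(.05,.25),(.024,.05));print('box',P.mean(0).round(3),'btn',sel(W,(.5,.75),(.05,.25),(.034,.08)).mean(0).round(3),P[:,2].max())
    P=sel(W,(.3,.65),(-.6,-.3),(.078,.095));P=P[(P[:,1]<-.34)];B=cv2.minAreaRect(P[:,:2].astype(np.float32)*1000);print('tub',B)
    P=sel(W,(.3,.65),(-.56,-.3),(.0035,.012));print('tubfl',cv2.minAreaRect(P[:,:2].astype(np.float32)*1000))
    # head back/front points
    P=sel(W,(.38,.6),(.2,.45),(.1,.225));print('head',P.min(0).round(3),P.max(0).round(3))
E
```

```text
scene0
crossbar 427 [ 0.676 -0.147  0.266] [ 0.498  0.867 -0.002] -0.168 0.149 ends [ 0.592 -0.292  0.266] [ 0.75  -0.018  0.266] mid [ 0.671 -0.155  0.266] yaw -29.9
right [ 0.557 -0.24 ]
mid [ 0.621 -0.127]
left [ 0.686 -0.014]
fin 119 [0.475 0.3   0.239] [0.494 0.344 0.271] [array([0.487, 0.322, 0.   ]), array([-0.145,  0.989,  0.   ]), np.float64(-0.022), np.float64(0.021)]
foot 481.22723388671875 344.4613037109375 76.92196655273438
box [0.627 0.142 0.033] btn [0.597 0.138 0.045] 0.04998652858125108
tub ((478.11956787109375, -420.333984375), (350.1859436035156, 152.2394256591797), 3.6469790935516357)
tubfl ((476.8122863769531, -429.6935119628906), (345.6151428222656, 258.6351623535156), 0.2947547137737274)
head [0.425 0.297 0.1  ] [0.567 0.402 0.225]
top0
crossbar 516 [ 0.665 -0.155  0.268] [ 0.497  0.867 -0.002] -0.159 0.16 ends [ 0.586 -0.293  0.268] [ 0.745 -0.016  0.267] mid [ 0.665 -0.155  0.268] yaw -29.8
right [ 0.551 -0.239]
mid [ 0.616 -0.126]
left [ 0.68  -0.014]
fin 81 [0.474 0.301 0.238] [0.49  0.34  0.272] [array([0.481, 0.32 , 0.   ]), array([-0.241,  0.97 ,  0.   ]), np.float64(-0.02), np.float64(0.021)]
foot 529.55322265625 334.15789794921875 123.5082015991211
box [0.636 0.145 0.032] btn [0.621 0.142 0.045] 0.04994891383304423
tub ((477.209716796875, -420.5623474121094), (350.46783447265625, 152.40892028808594), 3.4256198406219482)
tubfl ((474.8426513671875, -429.90093994140625), (349.0645751953125, 259.66534423828125), 0.053735606372356415)
head [0.394 0.299 0.1  ] [0.562 0.399 0.225]
```

```bash
python3 - <<'E'
from fit import *
print(plan([.166,.602,.44],down(np.deg2rad(-30))))
s=r.get_state()
print(plan([.55,-.10,.44],down(np.deg2rad(-30)),s))
E
```

```text
(array([  -0.2,   -0.5, -179.3]), array([ 0.   , -0.   ,  1.826]))
(array([-556.8, -575.4, -179.3]), array([ 0.   , -0.   ,  1.826]))
```

Emit:
{"op": "step_arm", "data": {
  "motion": [
    {"dp": [0, 0, -60], "twist": [0, 0, 0], "hand": 1},
    {"dp": [0, 0, -120], "twist": [0, 0, 0], "hand": 1},
    {"dp": [-20, -20, -180], "twist": [0, 0, 0], "hand": 1},
    {"dp": [-60, -60, -180], "twist": [0, 0, 0], "hand": 1},
    {"dp": [-100, -100, -180], "twist": [0, 0, 0], "hand": 1}
  ]
}}

```text
clock: 1.82
tool_pos: [0.2366, 0.4785, 0.4417]
eef_rot: [0.134, 0.991, 0.001, 0.001]
contact_force: [0.6, -0.1, -0.5]
opening: 1.001
finger_force: 0.0
```

Emit:
{"op": "step_arm", "data": {
  "motion": [
    {"dp": [-42, -42, 0], "twist": [0, 0, 0], "hand": 1},
    {"dp": [-84, -86, 0], "twist": [0, 0, 0], "hand": 1},
    {"dp": [-126, -129, 0], "twist": [0, 0, 0], "hand": 1},
    {"dp": [-168, -172, 0], "twist": [0, 0, 0], "hand": 1},
    {"dp": [-210, -215, 0], "twist": [0, 0, 0], "hand": 1}
  ]
}}

```text
clock: 2.45
tool_pos: [0.3818, 0.2148, 0.441]
eef_rot: [0.134, 0.991, 0.0, 0.0]
contact_force: [1.1, 0.4, -0.9]
opening: 0.999
finger_force: 0.0
```

Emit:
{"op": "step_arm", "data": {
  "motion": [
    {"dp": [-42, -42, 0], "twist": [0, 0, 0], "hand": 1},
    {"dp": [-84, -86, 0], "twist": [0, 0, 0], "hand": 1},
    {"dp": [-126, -129, 0], "twist": [0, 0, 0], "hand": 1},
    {"dp": [-168, -172, 0], "twist": [0, 0, 0], "hand": 1},
    {"dp": [-247, -260, 0], "twist": [0, 0, 0], "hand": 1}
  ]
}}

```text
clock: 3.08
tool_pos: [0.5262, -0.0512, 0.4409]
eef_rot: [0.134, 0.991, 0.0, 0.0]
contact_force: [0.5, 0.1, 0.4]
opening: 0.999
finger_force: 0.0
```

Emit:
{"op": "step_arm", "data": {
  "motion": [
    {"dp": [0, 0, 0], "twist": [0, 0, 0.18], "hand": 1},
    {"dp": [0, 0, 0], "twist": [0, 0, 0.36], "hand": 1},
    {"dp": [0, 0, 0], "twist": [0, 0, 0.54], "hand": 1},
    {"dp": [0, 0, 0], "twist": [0, 0, 0.72], "hand": 1},
    {"dp": [0, 0, 0], "twist": [0, 0, 0.9], "hand": 1}
  ]
}}

```text
clock: 3.7
tool_pos: [0.5253, -0.0497, 0.4407]
eef_rot: [0.554, 0.832, 0.0, -0.0]
contact_force: [0.3, -0.9, -0.4]
opening: 0.999
finger_force: 0.0
```

Emit:
{"op": "step_arm", "data": {
  "motion": [
    {"dp": [0, 0, 0], "twist": [0, 0, 0.18], "hand": 1},
    {"dp": [0, 0, 0], "twist": [0, 0, 0.36], "hand": 1},
    {"dp": [0, 0, 0], "twist": [0, 0, 0.54], "hand": 1},
    {"dp": [0, 0, 0], "twist": [0, 0, 0.72], "hand": 1},
    {"dp": [0, 0, 0], "twist": [0, 0, 0.92], "hand": 1}
  ]
}}

```text
clock: 4.32
tool_pos: [0.5253, -0.0496, 0.4407]
eef_rot: [0.863, 0.505, 0.0, -0.0]
contact_force: [-0.8, 0.6, -1.7]
opening: 1.003
finger_force: 0.0
```

```bash
python3 - <<'E'
from fit import *
s=r.get_state();print(s['clock'],s['tool_pos'],s['q'].round(2),plan([.55,-.10,.44],down(np.deg2rad(-30))))
im,T=snap('wrist');save(im,'w1');np.savez('w1.npz',w=cloud(im,T));print(T.round(3),im['fx'])
E
```

```text
4.325 [ 0.52527104 -0.04961609  0.44072631] [-0.31  0.4   0.49  1.59 -0.2   1.2  -0.28] (array([-31.8,  46.2,   0.7]), array([-0.   , -0.   ,  0.012]))
[[ 0.872 -0.471 -0.133  0.56 ]
 [-0.489 -0.839 -0.238  0.012]
 [ 0.001  0.273 -0.962  0.564]
 [ 0.     0.     0.     1.   ]] 337.6150204092884
```

View pics/w1.png

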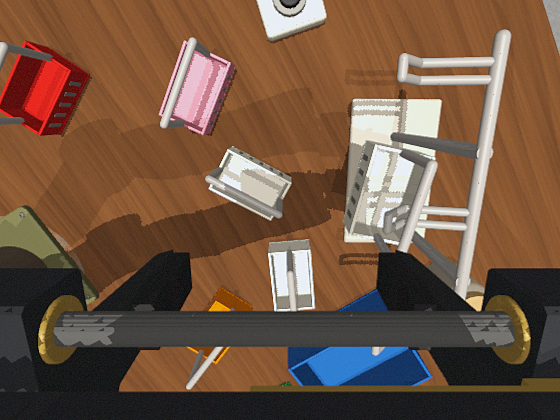

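The wrist view shows the rack's crossbar at (485,150), the left hook at (430,68), and the dry basket's bar from about (430,160) to (405,250), seated on the mid hook near (405,215). I'll refine these from the cloud.

```bash
python3 - <<'E'
from fit import *
W=np.load('w1.npz')['w']
P=ransac(sel(W,(.5,.85),(-.4,.1),(.252,.275)),.008);c0,d,a,b,e=line(P);print('crossbar',len(P),c0.round(3),d.round(3),'ends',(c0+a*d).round(3),(c0+b*d).round(3))
yr=np.array([.498,.867,0]);xr=np.array([.867,-.498,0]);O=np.array([.667,-.155,0])
for n,W in [('w',W)]+[(c,np.load(c+'0.npz')['w']) for c in('top','scene')]:
    P=W.reshape(-1,3);P=P[np.isfinite(P).all(1)];L=np.stack([(P-O)@xr,(P-O)@yr,P[:,2]],1)
    def box(x,y,z): return L[(L[:,0]>x[0])&(L[:,0]<x[1])&(L[:,1]>y[0])&(L[:,1]<y[1])&(L[:,2]>z[0])&(L[:,2]<z[1])]
    for nm,yy in (('R',-.13),('M',0),('L',.13)):
        Q=box((-.11,-.015),(yy-.03,yy+.03),(.235,.3));
        if len(Q)<5: continue
        tip=Q[Q[:,2]>.268];arm=Q[(Q[:,0]>-.045)]
        print(n,nm,len(Q),'min',Q.min(0).round(3),'max',Q.max(0).round(3),'ymean',arm[:,1].mean().round(3),'tip',tip.mean(0).round(3) if len(tip) else 0)
    for sg in (-1,1):
        Q=box((-.09,-.03),(.016,.06) if sg>0 else (-.06,-.016),(.235,.275))
        if len(Q)>3: print(n,'drybar',sg,len(Q),Q.mean(0).round(3),Q.min(0).round(3),Q.max(0).round(3))
    Q=sel(W,(.36,.605),(-.54,-.335),(.079,.09))
    if len(Q)>10: print(n,'tub',cv2.minAreaRect(Q[:,:2].astype(np.float32)*1000))
    Q=sel(W,(.36,.605),(-.54,-.335),(-.003,.012)); Q=Q[Q[:,2]>.002]
E
```

```text
crossbar 4185 [ 0.692 -0.107  0.266] [ 0.497  0.868 -0.001] ends [ 0.626 -0.223  0.266] [ 0.745 -0.015  0.265]
w R 81 min [-0.086 -0.139  0.266] max [-0.07  -0.129  0.277] ymean nan tip [-0.081 -0.135  0.275]
w M 1807 min [-0.086 -0.03   0.247] max [-0.015  0.03   0.278] ymean 0.001 tip [-0.081  0.001  0.274]
w L 1720 min [-0.086  0.119  0.25 ] max [-0.015  0.141  0.279] ymean 0.13 tip [-0.081  0.13   0.274]
w drybar -1 182 [-0.06  -0.024  0.261] [-0.065 -0.034  0.257] [-0.053 -0.016  0.264]
w drybar 1 635 [-0.048  0.039  0.261] [-0.055  0.016  0.235] [-0.039  0.057  0.267]
w tub ((472.58843994140625, -409.79913330078125), (82.57960510253906, 245.79510498046875), 60.84164810180664)
top R 143 min [-0.086 -0.142  0.249] max [-0.016 -0.12   0.282] ymean -0.131 tip [-0.08  -0.131  0.276]
top M 197 min [-0.086 -0.029  0.252] max [-0.015  0.029  0.281] ymean -0.001 tip [-0.073  0.     0.274]
top L 141 min [-0.087  0.117  0.246] max [-0.015  0.141  0.281] ymean 0.128 tip [-0.08   0.128  0.276]
top drybar -1 60 [-0.063 -0.038  0.261] [-0.069 -0.057  0.239] [-0.053 -0.016  0.269]
top drybar 1
[... 170 characters left out ...]
61836242676)
scene R 133 min [-0.085 -0.143  0.248] max [-0.015 -0.114  0.281] ymean -0.13 tip [-0.076 -0.129  0.274]
scene M 177 min [-0.085 -0.029  0.25 ] max [-0.015  0.028  0.278] ymean 0.003 tip [-0.076  0.001  0.273]
scene L 144 min [-0.082  0.117  0.248] max [-0.015  0.142  0.279] ymean 0.13 tip [-0.077  0.13   0.273]
scene drybar -1 48 [-0.058 -0.039  0.257] [-0.067 -0.056  0.235] [-0.052 -0.016  0.266]
scene drybar 1 60 [-0.042  0.042  0.259] [-0.051  0.018  0.238] [-0.036  0.056  0.269]
scene tub ((468.68536376953125, -421.0931396484375), (207.23155212402344, 152.17718505859375), 3.892610788345337)<stdin>:12: RuntimeWarning: Mean of empty slice.
  ret = ret.dtype.type(ret / rcount)
```

```bash
cat >> fit.py <<'E'
yr=np.array([.498,.867,0]);xr=np.array([.867,-.498,0]);O=np.array([.667,-.155,0])
def rk(x,y,z): return O+xr*x+yr*y+np.array([0,0,z])
E
python3 - <<'E'
from fit import *
A=down(np.deg2rad(-41));p1=rk(-.061,-.032,.36)
print(plan(p1,A)); print('then z 97 ->.263; forward',plan(rk(-.161,-.032,.3),A,R0=A,p0=rk(-.061,-.032,.3)))
print('tub',plan([.435,-.423,.45],down(np.deg2rad(-86)),R0=A,p0=rk(-.161,-.032,.45)))
E
```

```text
(array([-53.5, 114.1,  80.6]), array([-0.   , -0.   ,  0.199]))
then z 97 ->.263; forward (array([-19.3, -98.1,   0. ]), array([0., 0., 0.]))
tub (array([-292. ,  152.5,    0. ]), array([0.   , 0.   , 0.785]))
```

Emit:
{"op": "step_arm", "data": {
  "motion": [
    {"dp": [-15, 30, 0], "twist": [0, 0, 0.1], "hand": -0.45},
    {"dp": [-35, 75, 0], "twist": [0, 0, 0.2], "hand": -0.45},
    {"dp": [-54, 114, 30], "twist": [0, 0, 0.2], "hand": -0.45},
    {"dp": [-54, 114, 81], "twist": [0, 0, 0.2], "hand": -0.45},
    {"dp": [-54, 114, 81], "twist": [0, 0, 0.2], "hand": -0.45}
  ]
}}

```text
clock: 5.0
tool_pos: [0.5969, -0.1511, 0.3561]
eef_rot: [0.907, 0.42, -0.003, -0.003]
contact_force: [-0.3, 0.3, 0.5]
opening: 0.457
finger_force: 0.0
```

Emit:
{"op": "step_arm", "data": {
  "motion": [
    {"dp": [0, 0, 0], "twist": [0, 0, 0], "hand": -0.45},
    {"dp": [0, 0, 25], "twist": [0, 0, 0], "hand": -0.45},
    {"dp": [0, 0, 50], "twist": [0, 0, 0], "hand": -0.45},
    {"dp": [0, 0, 57], "twist": [0, 0, 0], "hand": -0.45},
    {"dp": [0, 0, 57], "twist": [0, 0, 0], "hand": -0.45}
  ]
}}

```text
clock: 5.62
tool_pos: [0.5998, -0.1522, 0.3043]
eef_rot: [0.908, 0.42, 0.001, 0.001]
contact_force: [0.2, -0.5, 0.0]
opening: 0.275
finger_force: 0.0
```

```bash
python3 - <<'E'
from fit import *
A=down(np.deg2rad(-41));print(plan(rk(-.061,-.032,.263),A),r.get_state()['opening'])
im,T=snap('wrist');save(im,'w2')
im,T=snap('top')
P=cloud(im,T).reshape(-1,3);P=P[np.isfinite(P).all(1)];L=np.stack([(P-O)@xr,(P-O)@yr,P[:,2]],1)
for y in ((-.055,-.016),(.016,.055)):
    Q=L[(L[:,0]>-.09)&(L[:,0]<-.03)&(L[:,1]>y[0])&(L[:,1]<y[1])&(L[:,2]>.245)&(L[:,2]<.272)];print(len(Q),Q.mean(0).round(3))
E
```

```text
(array([-1.2, -1.2, 41.3]), array([ 0.002, -0.001,  0.011])) 0.27497513820971653
0 [nan nan nan]
0 [nan nan nan]<stdin>:7: RuntimeWarning: Mean of empty slice.
  ret = um.true_divide(
```

View pics/w2.png

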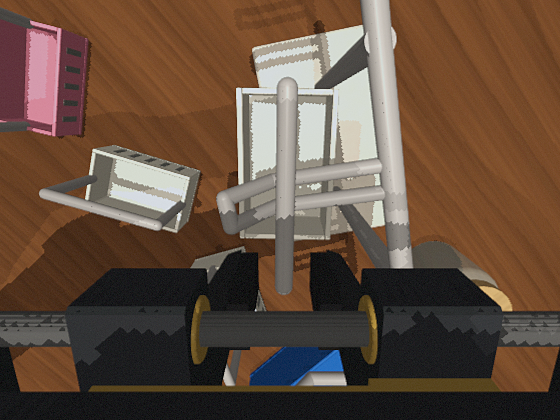

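The bar (285,180) is centred between the fingers and aligned with them, with the hook prongs at (300,190) clear. I'll descend and grip.

Emit:
{"op": "step_arm", "data": {
  "motion": [
    {"dp": [0, 0, 20], "twist": [0, 0, 0.01], "hand": -0.45},
    {"dp": [-1, -1, 41], "twist": [0, 0, 0.01], "hand": -0.45},
    {"dp": [-1, -1, 41], "twist": [0, 0, 0.01], "hand": -0.45},
    {"dp": [-1, -1, 41], "twist": [0, 0, 0.01], "hand": -1},
    {"dp": [-1, -1, 41], "twist": [0, 0, 0.01], "hand": -1}
  ],
  "force": 50
}}

```text
clock: 6.35
tool_pos: [0.5983, -0.1527, 0.2629]
eef_rot: [0.91, 0.415, 0.001, 0.001]
contact_force: [0.3, 0.3, 0.8]
opening: 0.088
finger_force: 50.0
```

Emit:
{"op": "step_arm", "data": {
  "motion": [
    {"dp": [0, 0, 0], "twist": [0, 0, 0], "hand": -1},
    {"dp": [0, 0, 0], "twist": [0, 0, 0], "hand": -1},
    {"dp": [0, 0, -10], "twist": [0, 0, 0], "hand": -1},
    {"dp": [0, 0, -22], "twist": [0, 0, 0], "hand": -1},
    {"dp": [0, 0, -36], "twist": [0, 0, 0], "hand": -1}
  ]
}}

```text
clock: 6.98
tool_pos: [0.5974, -0.1523, 0.2986]
eef_rot: [0.91, 0.415, -0.0, -0.0]
contact_force: [-0.2, -0.6, -1.1]
opening: 0.093
finger_force: 50.1
```

```bash
python3 - <<'E'
from fit import *
s=r.get_state();print(s['tool_pos'],s['opening'],s['finger_force'],s['contact_force'])
im,T=snap('wrist');save(im,'w3')
E
```

```text
[ 0.59742557 -0.15228054  0.2985659 ] 0.09317914231532835 50.12206703424454 [-0.19638304 -0.60102045 -1.06404897]
```

View pics/w3.png

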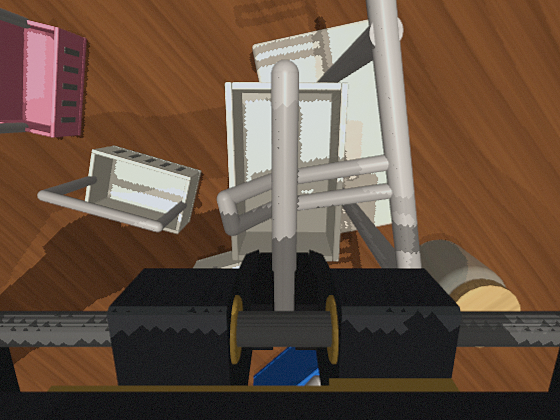

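The bar is gripped and lifted above the prongs and tip at (230,215). I'll pull it forward, raise it, and carry it to the tub.

Emit:
{"op": "step_arm", "data": {
  "motion": [
    {"dp": [-5, -24, 0], "twist": [0, 0, 0], "hand": -1},
    {"dp": [-10, -49, 0], "twist": [0, 0, 0], "hand": -1},
    {"dp": [-15, -74, 0], "twist": [0, 0, 0], "hand": -1},
    {"dp": [-19, -98, 0], "twist": [0, 0, 0], "hand": -1},
    {"dp": [-19, -98, -30], "twist": [0, 0, 0], "hand": -1}
  ]
}}

```text
clock: 7.65
tool_pos: [0.508, -0.1006, 0.3267]
eef_rot: [0.91, 0.415, -0.003, -0.003]
contact_force: [-0.0, -0.3, -1.4]
opening: 0.09
finger_force: 50.1
```

Emit:
{"op": "step_arm", "data": {
  "motion": [
    {"dp": [0, 0, -30], "twist": [0, 0, 0], "hand": -1},
    {"dp": [0, 0, -60], "twist": [0, 0, 0], "hand": -1},
    {"dp": [0, 0, -90], "twist": [0, 0, 0], "hand": -1},
    {"dp": [0, 0, -120], "twist": [0, 0, 0], "hand": -1},
    {"dp": [0, 0, -120], "twist": [0, 0, 0], "hand": -1}
  ]
}}

```text
clock: 8.28
tool_pos: [0.512, -0.1031, 0.4499]
eef_rot: [0.91, 0.415, 0.002, 0.001]
contact_force: [0.4, -0.7, -1.9]
opening: 0.091
finger_force: 50.1
```

Emit:
{"op": "step_arm", "data": {
  "motion": [
    {"dp": [-30, 15, 0], "twist": [0, 0, 0.1], "hand": -1},
    {"dp": [-60, 30, 0], "twist": [0, 0, 0.2], "hand": -1},
    {"dp": [-90, 45, 0], "twist": [0, 0, 0.3], "hand": -1},
    {"dp": [-120, 60, 0], "twist": [0, 0, 0.4], "hand": -1},
    {"dp": [-150, 75, 0], "twist": [0, 0, 0.5], "hand": -1}
  ]
}}

```text
clock: 8.9
tool_pos: [0.4685, -0.2653, 0.4463]
eef_rot: [0.985, 0.175, -0.001, -0.001]
contact_force: [-0.2, -0.5, -2.0]
opening: 0.088
finger_force: 50.1
```

```bash
python3 - <<'E'
from fit import *
s=r.get_state();print(s['tool_pos'],s['opening'],s['finger_force'])
print(plan([.435,-.423,.3],down(np.deg2rad(-86))))
E
```

```text
[ 0.46851084 -0.26531887  0.44627367] 0.08816067648528647 50.07516548037529
(array([-85.6, 136.7, 146.1]), array([-0.002,  0.002,  0.282]))
```

Emit:
{"op": "step_arm", "data": {
  "motion": [
    {"dp": [-22, 34, 0], "twist": [0, 0, 0.08], "hand": -1},
    {"dp": [-44, 68, 0], "twist": [0, 0, 0.16], "hand": -1},
    {"dp": [-65, 102, 20], "twist": [0, 0, 0.24], "hand": -1},
    {"dp": [-86, 137, 70], "twist": [0, 0, 0.28], "hand": -1},
    {"dp": [-86, 137, 120], "twist": [0, 0, 0.28], "hand": -1}
  ]
}}

```text
clock: 9.52
tool_pos: [0.4337, -0.4265, 0.3254]
eef_rot: [0.999, 0.035, -0.001, 0.001]
contact_force: [0.3, 0.7, -2.4]
opening: 0.089
finger_force: 49.9
```

Emit:
{"op": "step_arm", "data": {
  "motion": [
    {"dp": [0, 0, 0], "twist": [0, 0, 0], "hand": -1},
    {"dp": [0, 0, 0], "twist": [0, 0, 0], "hand": -1}
  ]
}}

```text
clock: 9.78
tool_pos: [0.437, -0.4234, 0.3289]
eef_rot: [0.999, 0.038, 0.001, 0.001]
contact_force: [-0.9, 0.7, -1.0]
opening: 0.092
finger_force: 50.1
```

```bash
python3 - <<'E'
from fit import *
s=r.get_state();print(s['tool_pos'],s['opening'],s['finger_force'])
print(plan([.435,-.423,.135],down(np.deg2rad(-86))))
im,T=snap('wrist');save(im,'w4')
E
```

```text
[ 0.4370245  -0.42337856  0.32887893] 0.09220620495585659 50.06404772400856
(array([ -2.2,  -0.8, 193.9]), array([ 0.001, -0.001,  0.006]))
```

View pics/w4.png

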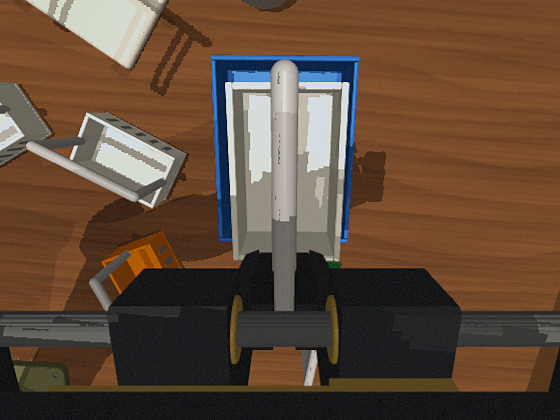

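The dry basket is aligned over the tub, basket at (285,170) and tub outline (215–358, 57–240). I'll lower and release it.

Emit:
{"op": "step_arm", "data": {
  "motion": [
    {"dp": [-2, -1, 40], "twist": [0, 0, 0], "hand": -1},
    {"dp": [-2, -1, 80], "twist": [0, 0, 0], "hand": -1},
    {"dp": [-2, -1, 120], "twist": [0, 0, 0], "hand": -1},
    {"dp": [-2, -1, 160], "twist": [0, 0, 0], "hand": -1},
    {"dp": [-2, -1, 182], "twist": [0, 0, 0], "hand": -1}
  ]
}}

```text
clock: 10.45
tool_pos: [0.4358, -0.4224, 0.146]
eef_rot: [0.999, 0.038, 0.001, 0.001]
contact_force: [0.8, 0.1, -2.4]
opening: 0.091
finger_force: 50.1
```

Emit:
{"op": "step_arm", "data": {
  "motion": [
    {"dp": [0, 0, 4], "twist": [0, 0, 0], "hand": -1},
    {"dp": [0, 0, 9], "twist": [0, 0, 0], "hand": -1},
    {"dp": [0, 0, 11], "twist": [0, 0, 0], "hand": -1},
    {"dp": [0, 0, 11], "twist": [0, 0, 0], "hand": -1}
  ]
}}

```text
clock: 10.95
tool_pos: [0.435, -0.4233, 0.1359]
eef_rot: [0.999, 0.038, 0.001, 0.001]
contact_force: [0.8, -0.6, 1.8]
opening: 0.09
finger_force: 50.0
```

Emit:
{"op": "step_arm", "data": {
  "motion": [
    {"dp": [0, 0, 0], "twist": [0, 0, 0], "hand": -0.6},
    {"dp": [0, 0, 0], "twist": [0, 0, 0], "hand": 0},
    {"dp": [0, 0, 0], "twist": [0, 0, 0], "hand": 0},
    {"dp": [0, 0, -30], "twist": [0, 0, 0], "hand": 0},
    {"dp": [0, 0, -80], "twist": [0, 0, 0], "hand": 0}
  ]
}}

```text
clock: 11.58
tool_pos: [0.4336, -0.4211, 0.214]
eef_rot: [0.999, 0.038, -0.002, -0.002]
contact_force: [0.5, 0.1, -0.2]
opening: 0.499
finger_force: 0.0
```

Emit:
{"op": "step_arm", "data": {
  "motion": [
    {"dp": [0, 0, -60], "twist": [0, 0, 0], "hand": 0},
    {"dp": [0, 0, -120], "twist": [0, 0, 0], "hand": 0},
    {"dp": [0, 0, -180], "twist": [0, 0, 0], "hand": 0},
    {"dp": [0, 0, -180], "twist": [0, 0, 0], "hand": 0}
  ]
}}

```text
clock: 12.08
tool_pos: [0.4348, -0.4246, 0.3996]
eef_rot: [0.999, 0.037, 0.003, 0.004]
contact_force: [-0.5, -0.2, -0.7]
opening: 0.497
finger_force: 0.0
```

```bash
python3 - <<'E'
from fit import *
s=r.get_state();print(s['tool_pos'],s['q'].round(2))
im,T=snap('top');W=cloud(im,T);save(im,'top1')
im2,T2=snap('scene');W2=cloud(im2,T2)
for W,n in((W,'top'),(W2,'scene')):
  for nm,b in dict(bB=((.38,.55),(-.13,.03),(.115,.14)),bA=((.36,.52),(-.32,-.14),(.115,.14)),dry=((.38,.56),(-.5,-.34),(.12,.15))).items():
    P=sel(W,*b)
    if len(P)>10:
        c,d,a,b_,e=line(P);print(n,nm,len(P),(c+d*(a+b_)/2).round(3),'az',np.degrees(np.arctan2(d[1],d[0])).round(1),b_-a)
E
```

```text
[ 0.43475334 -0.42463982  0.39961695] [ 0.31  0.62  0.75  1.45 -0.44  1.23 -0.39]
top bB 119 [ 0.462 -0.054  0.13 ] az 122.5 0.11206296549357231
top bA 119 [ 0.44  -0.227  0.13 ] az 66.2 0.1113813948443132
top dry 67 [ 0.495 -0.421  0.135] az 4.0 0.05983214859963408
scene bB 111 [ 0.466 -0.053  0.127] az 123.4 0.1106740972717552
scene bA 92 [ 0.445 -0.226  0.128] az 65.5 0.11178192733107309
scene dry 86 [ 0.469 -0.423  0.133] az 3.7 0.11588431383899087
```

```bash
python3 - <<'E'
from fit import *
A=down(np.deg2rad(-24));p=np.array([.4296,-.2521,.24])
print(plan(p,A))
H=down(np.deg2rad(-30));q=rk(-.165,-.158,.42)
print(q,plan(q,H,R0=A,p0=np.array([.4296,-.2521,.42])))
E
```

```text
(array([   8.1, -169.6,  154.6]), array([-0.000e+00, -1.000e-03, -1.076e+00]))
[ 0.445261 -0.209816  0.42    ] (array([45. , -2.9,  0. ]), array([0.   , 0.   , 0.105]))
```

Emit:
{"op": "step_arm", "data": {
  "motion": [
    {"dp": [2, -34, 0], "twist": [0, 0, -0.18], "hand": 0},
    {"dp": [4, -68, 0], "twist": [0, 0, -0.36], "hand": 0},
    {"dp": [6, -102, 20], "twist": [0, 0, -0.54], "hand": 0},
    {"dp": [8, -140, 60], "twist": [0, 0, -0.72], "hand": 0},
    {"dp": [8, -170, 100], "twist": [0, 0, -0.9], "hand": 0}
  ]
}}

```text
clock: 12.8
tool_pos: [0.4286, -0.2494, 0.2921]
eef_rot: [0.882, 0.472, -0.001, -0.002]
contact_force: [0.6, 0.7, -0.7]
opening: 0.498
finger_force: 0.0
```

Emit:
{"op": "step_arm", "data": {
  "motion": [
    {"dp": [0, 0, 20], "twist": [0, 0, -0.17], "hand": 0},
    {"dp": [0, 0, 50], "twist": [0, 0, -0.17], "hand": 0},
    {"dp": [0, 0, 50], "twist": [0, 0, -0.17], "hand": 0}
  ]
}}

```text
clock: 13.18
tool_pos: [0.4273, -0.2505, 0.2419]
eef_rot: [0.84, 0.542, -0.002, -0.004]
contact_force: [-0.1, -0.3, -0.1]
opening: 0.506
finger_force: 0.0
```

```bash
python3 - <<'E'
from fit import *
print(plan([.4296,-.2521,.128],down(np.deg2rad(-24))))
im,T=snap('wrist');W=cloud(im,T);save(im,'w5')
P=ransac(sel(W,(.36,.52),(-.32,-.14),(.12,.145)));c,d,a,b,e=line(P);print(len(P),(c+d*(a+b)/2).round(3),(c+d*a).round(3),(c+d*b).round(3),'az',np.degrees(np.arctan2(d[1],d[0])).round(1),b-a)
E
```

```text
(array([ -0.6,   3.7, 113.9]), array([-0.008, -0.001, -0.007]))
2141 [ 0.441 -0.227  0.128] [ 0.417 -0.279  0.128] [ 0.464 -0.176  0.128] az 65.8 0.1131048345205321
```

View pics/w5.png

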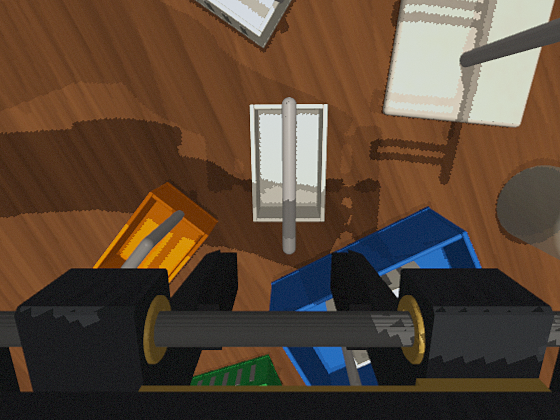

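The picture shows the white rinsed basket at (290,165); the orange decoy (155,235) and the dry basket in the tub (390,290) are the others in view. White and on the table fits, and its handle position matches the fit, so I'll grip it.

Emit:
{"op": "step_arm", "data": {
  "motion": [
    {"dp": [0, 4, 30], "twist": [0, 0, -0.01], "hand": 0},
    {"dp": [0, 4, 70], "twist": [0, 0, -0.01], "hand": 0},
    {"dp": [0, 4, 100], "twist": [0, 0, -0.01], "hand": 0},
    {"dp": [0, 4, 114], "twist": [0, 0, -0.01], "hand": 0},
    {"dp": [0, 4, 114], "twist": [0, 0, -0.01], "hand": 0}
  ]
}}

```text
clock: 13.85
tool_pos: [0.4331, -0.2539, 0.1307]
eef_rot: [0.838, 0.546, -0.0, -0.0]
contact_force: [0.0, 0.2, 0.6]
opening: 0.501
finger_force: 0.0
```

Emit:
{"op": "step_arm", "data": {
  "motion": [
    {"dp": [0, 0, 0], "twist": [0, 0, 0], "hand": -1},
    {"dp": [0, 0, 0], "twist": [0, 0, 0], "hand": -1},
    {"dp": [0, 0, 0], "twist": [0, 0, 0], "hand": -1},
    {"dp": [0, 0, 0], "twist": [0, 0, 0], "hand": -1},
    {"dp": [0, 0, -20], "twist": [0, 0, 0], "hand": -1}
  ]
}}

```text
clock: 14.48
tool_pos: [0.4323, -0.2533, 0.1499]
eef_rot: [0.838, 0.546, -0.001, -0.001]
contact_force: [0.7, 0.0, -1.8]
opening: 0.095
finger_force: 50.1
```

Emit:
{"op": "step_arm", "data": {
  "motion": [
    {"dp": [0, 0, -30], "twist": [0, 0, 0], "hand": -1},
    {"dp": [0, 0, -60], "twist": [0, 0, 0], "hand": -1},
    {"dp": [0, 0, -90], "twist": [0, 0, 0], "hand": -1},
    {"dp": [0, 0, -120], "twist": [0, 0, 0], "hand": -1},
    {"dp": [0, 0, -150], "twist": [0, 0, 0], "hand": -1}
  ]
}}

```text
clock: 15.1
tool_pos: [0.4327, -0.2536, 0.3014]
eef_rot: [0.838, 0.546, -0.0, -0.0]
contact_force: [0.0, 0.3, -2.2]
opening: 0.088
finger_force: 50.1
```

Emit:
{"op": "step_arm", "data": {
  "motion": [
    {"dp": [22, -2, 0], "twist": [0, 0, 0.05], "hand": -1},
    {"dp": [45, -3, 0], "twist": [0, 0, 0.1], "hand": -1},
    {"dp": [45, -3, 0], "twist": [0, 0, 0.1], "hand": -1},
    {"dp": [45, -3, 0], "twist": [0, 0, 0.1], "hand": -1}
  ]
}}

```text
clock: 15.6
tool_pos: [0.448, -0.2123, 0.3006]
eef_rot: [0.864, 0.504, -0.0, 0.0]
contact_force: [-0.5, -0.2, -2.0]
opening: 0.088
finger_force: 50.1
```

```bash
cat >> fit.py <<'E'
def barinhand(im,T,x=.06,zr=(-.02,.02)):
    "bar points in tool frame: centre and direction as seen by the wrist camera"
    s=r.get_state();Rt=R.from_quat(s['eef_rot']).as_matrix();W=cloud(im,T).reshape(-1,3);W=W[np.isfinite(W).all(1)];L=(W-s['tool_pos'])@Rt
    P=L[(L[:,0]>.012)&(L[:,0]<.12)&(abs(L[:,1])<.02)&(abs(L[:,2]-.003)<.03)];P=ransac(P);c,d,a,b,e=line(P);d*=np.sign(d[0]);t=(P-c)@d
    print('bar in tool: far end',(c+d*t.max()).round(4),'near',(c+d*t.min()).round(4),'dir',d.round(3),len(P))
E
python3 - <<'E'
from fit import *
s=r.get_state();print(s['tool_pos'],s['opening'],s['finger_force'])
im,T=snap('wrist');save(im,'w6');barinhand(im,T)
H=down(np.deg2rad(-30));print(plan(rk(-.165,-.158,.3),H))
E
```

```text
[ 0.44798217 -0.21226225  0.30059496] 0.08807343334160005 50.08707940578461
bar in tool: far end [ 0.0841 -0.0002  0.0032] near [ 0.0121 -0.0003  0.0019] dir [1.    0.001 0.019] 4787
(array([ 1.1, -3.7,  0.6]), array([-0.   ,  0.001,  0.007]))
```

Emit:
{"op": "step_arm", "data": {
  "motion": [
    {"dp": [1, 25, 0], "twist": [0, 0, 0.007], "hand": -1},
    {"dp": [1, 50, 0], "twist": [0, 0, 0.007], "hand": -1},
    {"dp": [1, 75, 0], "twist": [0, 0, 0.007], "hand": -1},
    {"dp": [1, 95, 0], "twist": [0, 0, 0.007], "hand": -1},
    {"dp": [1, 104, 0], "twist": [0, 0, 0.007], "hand": -1}
  ]
}}

```text
clock: 16.27
tool_pos: [0.5395, -0.2635, 0.3003]
eef_rot: [0.866, 0.5, -0.0, 0.0]
contact_force: [-0.4, 0.3, -2.3]
opening: 0.09
finger_force: 50.1
```

Emit:
{"op": "step_arm", "data": {
  "motion": [
    {"dp": [0, 0, 0], "twist": [0, 0, 0], "hand": -1},
    {"dp": [0, 0, 0], "twist": [0, 0, 0], "hand": -1}
  ]
}}

```text
clock: 16.52
tool_pos: [0.5386, -0.2618, 0.3006]
eef_rot: [0.866, 0.5, -0.0, -0.001]
contact_force: [0.1, -0.2, -2.0]
opening: 0.087
finger_force: 50.1
```

```bash
python3 - <<'E'
from fit import *
s=r.get_state();print(s['contact_force'])
im,T=snap('wrist');save(im,'w7');barinhand(im,T)
H=down(np.deg2rad(-30));print(plan(rk(-.057,-.1575,.263),H))
# measured hook R
W=cloud(im,T).reshape(-1,3);W=W[np.isfinite(W).all(1)];L=np.stack([(W-O)@xr,(W-O)@yr,W[:,2]],1)
Q=L[(L[:,0]>-.1)&(L[:,0]<-.015)&(abs(L[:,1]+.13)<.03)&(L[:,2]>.235)&(L[:,2]<.281)];print(len(Q),Q.min(0),Q.max(0)); 
Q2=Q[Q[:,0]<-.072];print('tip',Q2.mean(0).round(3),Q2[:,1].min(),Q2[:,1].max())
E
```

```text
[ 0.0548751  -0.22631286 -2.00495522]
bar in tool: far end [0.0837 0.     0.0033] near [ 0.012  -0.0003  0.002 ] dir [1.    0.004 0.018] 4758
(array([-1.1,  1.2, 37.7]), array([-0.001, -0.   ,  0.001]))
4061 [-0.0852321  -0.14764605  0.24888297] [-0.01500958 -0.1189164   0.28097091]
tip [-0.079 -0.129  0.273] -0.14579065156965862 -0.11907181058868556
```

View pics/w7.png

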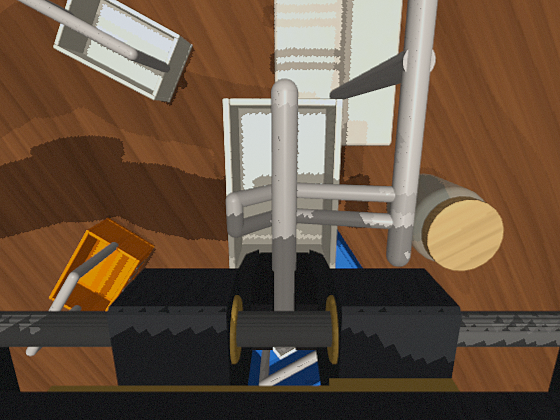

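The bar crosses the right hook at (285,205), prongs centred on it. I'll lower it into the seat and release.

Emit:
{"op": "step_arm", "data": {
  "motion": [
    {"dp": [-1, 1, 12], "twist": [0, 0, 0], "hand": -1},
    {"dp": [-1, 1, 24], "twist": [0, 0, 0], "hand": -1},
    {"dp": [-1, 1, 33], "twist": [0, 0, 0], "hand": -1},
    {"dp": [-1, 1, 37], "twist": [0, 0, 0], "hand": -1},
    {"dp": [-1, 1, 37], "twist": [0, 0, 0], "hand": -1}
  ]
}}

```text
clock: 17.2
tool_pos: [0.5401, -0.2633, 0.2638]
eef_rot: [0.866, 0.5, 0.0, 0.0]
contact_force: [-0.1, 0.1, 0.8]
opening: 0.09
finger_force: 50.0
```

Emit:
{"op": "step_arm", "data": {
  "motion": [
    {"dp": [0, 0, 0], "twist": [0, 0, 0], "hand": -0.75},
    {"dp": [0, 0, 0], "twist": [0, 0, 0], "hand": -0.6},
    {"dp": [0, 0, 0], "twist": [0, 0, 0], "hand": -0.45},
    {"dp": [0, 0, 0], "twist": [0, 0, 0], "hand": -0.45},
    {"dp": [0, 0, -20], "twist": [0, 0, 0], "hand": -0.45}
  ]
}}

```text
clock: 17.82
tool_pos: [0.5391, -0.2626, 0.2826]
eef_rot: [0.866, 0.5, -0.001, -0.001]
contact_force: [-0.7, 0.4, -0.2]
opening: 0.278
finger_force: 0.0
```

Emit:
{"op": "step_arm", "data": {
  "motion": [
    {"dp": [0, 0, -40], "twist": [0, 0, 0], "hand": -0.45},
    {"dp": [0, 0, -80], "twist": [0, 0, 0], "hand": -0.45},
    {"dp": [0, 0, -140], "twist": [0, 0, 0], "hand": -0.45},
    {"dp": [0, 0, -140], "twist": [0, 0, 0], "hand": 0}
  ]
}}

```text
clock: 18.32
tool_pos: [0.5414, -0.2651, 0.4286]
eef_rot: [0.866, 0.5, 0.003, 0.004]
contact_force: [-0.5, -0.1, 0.6]
opening: 0.362
finger_force: 0.0
```

```bash
python3 - <<'E'
from fit import *
s=r.get_state();print(s['tool_pos'],s['opening'])
im,T=snap('scene');save(im,'s2');W2=cloud(im,T)
a=cv2.imread('pics/s2.png')[120:340,130:390];cv2.imwrite('pics/s2c.png',cv2.resize(a,(650,550)))
im,T=snap('top');W=cloud(im,T)
P=np.concatenate([sel(w,(.3,.8),(-.5,.3),(-.01,.3)) for w in(W,W2)]);L=np.stack([(P-O)@xr,(P-O)@yr,P[:,2]],1)
for y in((-.19,-.145),(-.115,-.07)):
    Q=L[(abs(L[:,0]+.057)<.025)&(L[:,1]>y[0])&(L[:,1]<y[1])&(L[:,2]>.25)&(L[:,2]<.275)];print('hungR',len(Q),Q.mean(0).round(3) if len(Q) else 0,Q[:,1].min() if len(Q) else 0,Q[:,1].max() if len(Q) else 0)
for w in(W,W2):
    P=sel(w,(.36,.56),(-.15,.05),(.115,.14));P=ransac(P);c,d,a,b,e=line(P);print('bB',len(P),(c+d*(a+b)/2).round(3),np.degrees(np.arctan2(d[1],d[0])).round(1),b-a)
E
```

```text
[ 0.54136664 -0.26508875  0.42864813] 0.3619630284334606
hungR 38 [-0.054 -0.166  0.261] -0.18561763647122453 -0.14538731352926126
hungR 102 [-0.055 -0.093  0.262] -0.114490534258133 -0.07063948747611304
bB 119 [ 0.462 -0.054  0.13 ] 122.4 0.11206928794689099
bB 103 [ 0.465 -0.052  0.127] 122.8 0.11022399653439069
```

View pics/s2c.png

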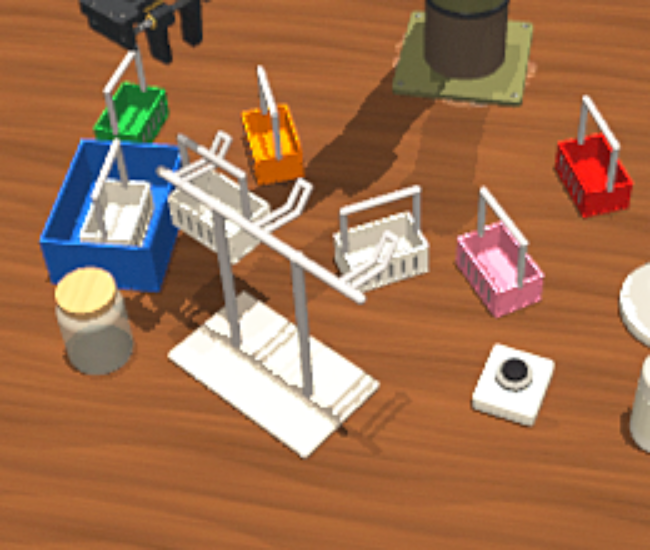

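The picture shows the rinsed basket hanging on the right hook (215,205) and the dry one in the tub (115,205). The last white basket stands at (380,245); pink (500,260), red, orange and green are decoys. No third white one shows. On to the second basket.

```bash
python3 - <<'E'
from fit import *
print(plan([.4775,-.0771,.24],down(np.deg2rad(32.4))))
E
```

```text
(array([ 130.1, -146.9,  183.7]), array([ 1.000e-03, -0.000e+00, -1.088e+00]))
```

Emit:
{"op": "step_arm", "data": {
  "motion": [
    {"dp": [26, -30, 0], "twist": [0, 0, -0.18], "hand": 0},
    {"dp": [52, -60, 0], "twist": [0, 0, -0.36], "hand": 0},
    {"dp": [78, -90, 0], "twist": [0, 0, -0.54], "hand": 0},
    {"dp": [104, -120, 30], "twist": [0, 0, -0.72], "hand": 0},
    {"dp": [130, -147, 80], "twist": [0, 0, -0.9], "hand": 0}
  ]
}}

```text
clock: 19.05
tool_pos: [0.4769, -0.0757, 0.3426]
eef_rot: [0.559, 0.829, 0.001, 0.0]
contact_force: [1.0, 0.1, -0.5]
opening: 0.505
finger_force: 0.0
```

Emit:
{"op": "step_arm", "data": {
  "motion": [
    {"dp": [0, 0, 40], "twist": [0, 0, -0.18], "hand": 0},
    {"dp": [0, 0, 80], "twist": [0, 0, -0.188], "hand": 0},
    {"dp": [0, 0, 100], "twist": [0, 0, -0.188], "hand": 0},
    {"dp": [0, 0, 100], "twist": [0, 0, -0.188], "hand": 0}
  ]
}}

```text
clock: 19.55
tool_pos: [0.4752, -0.0768, 0.2414]
eef_rot: [0.482, 0.876, -0.001, -0.003]
contact_force: [-0.4, 0.6, -0.5]
opening: 0.5
finger_force: 0.0
```

```bash
python3 - <<'E'
from fit import *
im,T=snap('wrist');W=cloud(im,T);save(im,'w8')
P=ransac(sel(W,(.38,.55),(-.15,.04),(.12,.145)));c,d,a,b,e=line(P);m=c+d*(a+b)/2;az=np.arctan2(d[1],d[0]);print(len(P),m.round(3),'az',np.degrees(az).round(1),b-a)
u=np.array([np.cos(az),np.sin(az),0]);g=m-.0275*u;g[2]=.129;print(g,plan(g,down(az-np.pi/2)))
E
```

```text
2125 [ 0.462 -0.052  0.128] az 122.4 0.11207810088220717
[ 0.47715633 -0.07533742  0.129     ] (array([  0.7,   2. , 113.6]), array([-0.003, -0.002,  0.   ]))
```

View pics/w8.png

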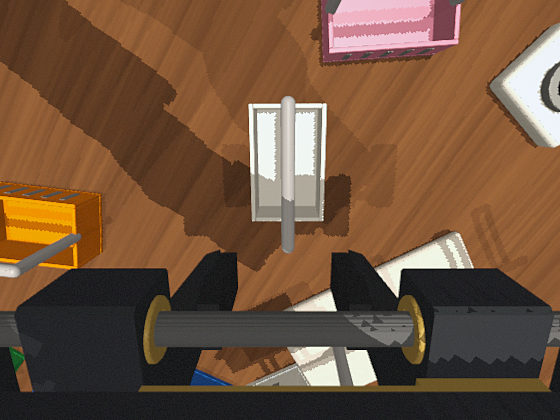

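White basket at (288,160), aligned between the fingers; pink (395,25) and orange (45,225) are left alone. I'll grip and lift.

Emit:
{"op": "step_arm", "data": {
  "motion": [
    {"dp": [1, 2, 30], "twist": [0, 0, 0], "hand": 0},
    {"dp": [1, 2, 70], "twist": [0, 0, 0], "hand": 0},
    {"dp": [1, 2, 100], "twist": [0, 0, 0], "hand": 0},
    {"dp": [1, 2, 113], "twist": [0, 0, 0], "hand": 0},
    {"dp": [1, 2, 113], "twist": [0, 0, 0], "hand": 0}
  ]
}}

```text
clock: 20.23
tool_pos: [0.4786, -0.0753, 0.1308]
eef_rot: [0.482, 0.876, -0.0, -0.0]
contact_force: [0.0, 0.9, -0.2]
opening: 0.502
finger_force: 0.0
```

Emit:
{"op": "step_arm", "data": {
  "motion": [
    {"dp": [0, 0, 0], "twist": [0, 0, 0], "hand": -1},
    {"dp": [0, 0, 0], "twist": [0, 0, 0], "hand": -1},
    {"dp": [0, 0, 0], "twist": [0, 0, 0], "hand": -1},
    {"dp": [0, 0, 0], "twist": [0, 0, 0], "hand": -1},
    {"dp": [0, 0, -20], "twist": [0, 0, 0], "hand": -1}
  ]
}}

```text
clock: 20.85
tool_pos: [0.4776, -0.0752, 0.1501]
eef_rot: [0.482, 0.876, -0.001, -0.001]
contact_force: [-0.5, 0.1, -1.1]
opening: 0.095
finger_force: 50.0
```

Emit:
{"op": "step_arm", "data": {
  "motion": [
    {"dp": [0, 0, -30], "twist": [0, 0, 0], "hand": -1},
    {"dp": [0, 0, -60], "twist": [0, 0, 0], "hand": -1},
    {"dp": [0, 0, -90], "twist": [0, 0, 0], "hand": -1},
    {"dp": [0, 0, -120], "twist": [0, 0, 0], "hand": -1},
    {"dp": [0, 0, -150], "twist": [0, 0, 0], "hand": -1}
  ]
}}

```text
clock: 21.48
tool_pos: [0.478, -0.0752, 0.3016]
eef_rot: [0.482, 0.876, -0.0, -0.0]
contact_force: [0.1, -0.8, -0.8]
opening: 0.094
finger_force: 50.1
```

Emit:
{"op": "step_arm", "data": {
  "motion": [
    {"dp": [0, 0, 0], "twist": [0, 0, 0.15], "hand": -1},
    {"dp": [0, 0, 0], "twist": [0, 0, 0.3], "hand": -1},
    {"dp": [0, 0, 0], "twist": [0, 0, 0.45], "hand": -1},
    {"dp": [0, 0, 0], "twist": [0, 0, 0.6], "hand": -1},
    {"dp": [0, 0, 0], "twist": [0, 0, 0.75], "hand": -1}
  ]
}}

```text
clock: 22.1
tool_pos: [0.4781, -0.0752, 0.3005]
eef_rot: [0.771, 0.637, -0.0, -0.0]
contact_force: [0.1, 0.4, -1.4]
opening: 0.092
finger_force: 50.0
```

Emit:
{"op": "step_arm", "data": {
  "motion": [
    {"dp": [0, 0, 0], "twist": [0, 0, 0.15], "hand": -1},
    {"dp": [0, 0, 0], "twist": [0, 0, 0.3], "hand": -1},
    {"dp": [0, 0, 0], "twist": [0, 0, 0.34], "hand": -1},
    {"dp": [0, 0, 0], "twist": [0, 0, 0.34], "hand": -1}
  ]
}}

```text
clock: 22.6
tool_pos: [0.4783, -0.0752, 0.3005]
eef_rot: [0.866, 0.5, -0.0, -0.0]
contact_force: [-0.0, -0.2, -1.7]
opening: 0.091
finger_force: 50.0
```

```bash
python3 - <<'E'
from fit import *
s=r.get_state();print(s['tool_pos'],s['opening'],s['finger_force'])
im,T=snap('wrist');barinhand(im,T)
H=down(np.deg2rad(-30));print(plan(rk(-.165,.1025,.301),H),plan(rk(-.057,.1025,.301),H))
E
```

```text
[ 0.4783006  -0.07517945  0.30054065] 0.09068555626429532 50.04106476902962
bar in tool: far end [ 0.0852 -0.0004  0.0034] near [ 0.012  -0.0004  0.0024] dir [ 1.    -0.001  0.013] 4862
(array([127.3,  38.2,  -0.4]), array([-0.   ,  0.   ,  0.001])) (array([127.4, 146.2,  -0.5]), array([-0.   ,  0.   ,  0.001]))
```

Emit:
{"op": "step_arm", "data": {
  "motion": [
    {"dp": [30, 8, 0], "twist": [0, 0, 0], "hand": -1},
    {"dp": [60, 16, 0], "twist": [0, 0, 0], "hand": -1},
    {"dp": [95, 27, 0], "twist": [0, 0, 0], "hand": -1},
    {"dp": [126, 38, 0], "twist": [0, 0, 0], "hand": -1},
    {"dp": [126, 38, 0], "twist": [0, 0, 0], "hand": -1}
  ]
}}

```text
clock: 23.28
tool_pos: [0.576, 0.0174, 0.3001]
eef_rot: [0.865, 0.502, 0.001, -0.0]
contact_force: [-0.2, -0.3, -1.5]
opening: 0.091
finger_force: 50.1
```

Emit:
{"op": "step_arm", "data": {
  "motion": [
    {"dp": [0, 25, 0], "twist": [0, 0, 0], "hand": -1},
    {"dp": [0, 50, 0], "twist": [0, 0, 0], "hand": -1},
    {"dp": [0, 75, 0], "twist": [0, 0, 0], "hand": -1},
    {"dp": [0, 98, 0], "twist": [0, 0, 0], "hand": -1},
    {"dp": [0, 108, 0], "twist": [0, 0, 0], "hand": -1}
  ]
}}

```text
clock: 23.9
tool_pos: [0.6679, -0.0413, 0.3005]
eef_rot: [0.867, 0.499, -0.001, 0.0]
contact_force: [-0.8, -0.3, -1.8]
opening: 0.094
finger_force: 50.1
```

Emit:
{"op": "step_arm", "data": {
  "motion": [
    {"dp": [0, 0, 0], "twist": [0, 0, 0], "hand": -1},
    {"dp": [0, 0, 0], "twist": [0, 0, 0], "hand": -1}
  ]
}}

```text
clock: 24.15
tool_pos: [0.6672, -0.0388, 0.3006]
eef_rot: [0.866, 0.5, -0.0, -0.001]
contact_force: [0.0, -0.1, -2.0]
opening: 0.093
finger_force: 50.1
```

```bash
python3 - <<'E'
from fit import *
s=r.get_state();print(s['contact_force'])
im,T=snap('wrist');save(im,'w9');barinhand(im,T)
H=down(np.deg2rad(-30));print(plan(rk(-.057,.1014,.263),H))
W=cloud(im,T).reshape(-1,3);W=W[np.isfinite(W).all(1)];L=np.stack([(W-O)@xr,(W-O)@yr,W[:,2]],1)
Q=L[(L[:,0]>-.1)&(L[:,0]<-.072)&(abs(L[:,1]-.13)<.03)&(L[:,2]>.235)&(L[:,2]<.281)];print('tip',Q.mean(0).round(3),Q[:,1].min(),Q[:,1].max())
E
```

```text
[ 0.00541805 -0.05781488 -1.98155569]
bar in tool: far end [ 0.0849 -0.0002  0.0036] near [ 0.012  -0.0002  0.0026] dir [1.    0.001 0.012] 4840
(array([ 0.4,  0.8, 37.7]), array([-0.001, -0.   , -0.   ]))
tip [-0.079  0.131  0.273] 0.11168660340866213 0.14101878281913968
```

View pics/w9.png

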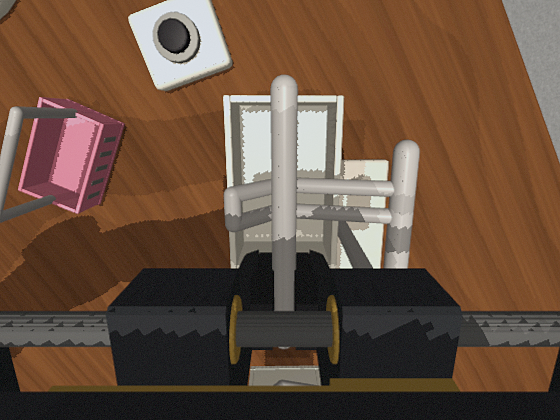

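The bar crosses the left hook centrally at (285,200). I'll lower and release, then work out the fan.

Emit:
{"op": "step_arm", "data": {
  "motion": [
    {"dp": [0, 1, 12], "twist": [0, 0, 0], "hand": -1},
    {"dp": [0, 1, 24], "twist": [0, 0, 0], "hand": -1},
    {"dp": [0, 1, 33], "twist": [0, 0, 0], "hand": -1},
    {"dp": [0, 1, 37], "twist": [0, 0, 0], "hand": -1},
    {"dp": [0, 1, 37], "twist": [0, 0, 0], "hand": -1}
  ]
}}

```text
clock: 24.82
tool_pos: [0.6686, -0.0398, 0.264]
eef_rot: [0.866, 0.5, -0.0, -0.0]
contact_force: [-1.9, 1.4, 1.9]
opening: 0.095
finger_force: 50.2
```

Emit:
{"op": "step_arm", "data": {
  "motion": [
    {"dp": [0, 0, 0], "twist": [0, 0, 0], "hand": -0.75},
    {"dp": [0, 0, 0], "twist": [0, 0, 0], "hand": -0.6},
    {"dp": [0, 0, 0], "twist": [0, 0, 0], "hand": -0.45},
    {"dp": [0, 0, 0], "twist": [0, 0, 0], "hand": -0.45},
    {"dp": [0, 0, -20], "twist": [0, 0, 0], "hand": -0.45}
  ]
}}

```text
clock: 25.45
tool_pos: [0.6679, -0.0395, 0.2823]
eef_rot: [0.866, 0.5, -0.001, -0.001]
contact_force: [-0.2, -0.0, 0.4]
opening: 0.276
finger_force: 0.0
```

Emit:
{"op": "step_arm", "data": {
  "motion": [
    {"dp": [0, 0, -40], "twist": [0, 0, 0], "hand": -0.45},
    {"dp": [0, 0, -80], "twist": [0, 0, 0], "hand": -0.45},
    {"dp": [0, 0, -140], "twist": [0, 0, 0], "hand": -0.45},
    {"dp": [0, 0, -140], "twist": [0, 0, 0], "hand": 0}
  ]
}}

```text
clock: 25.95
tool_pos: [0.6709, -0.0411, 0.4293]
eef_rot: [0.866, 0.5, 0.004, 0.003]
contact_force: [0.2, 0.4, -0.6]
opening: 0.367
finger_force: 0.0
```

```bash
python3 - <<'E'
from fit import *
s=r.get_state();print(s['tool_pos'],s['opening'],s['q'].round(2))
im,T=snap('top');W=cloud(im,T);im2,T2=snap('scene');W2=cloud(im2,T2)
for w in(W,W2):
  P=sel(w,(.3,.8),(-.5,.3),(-.01,.3));L=np.stack([(P-O)@xr,(P-O)@yr,P[:,2]],1)
  for y in((-.19,-.145),(-.115,-.07),(.07,.115),(.145,.19)):
    Q=L[(abs(L[:,0]+.057)<.025)&(L[:,1]>y[0])&(L[:,1]<y[1])&(L[:,2]>.25)&(L[:,2]<.275)];print('hung',len(Q),Q.mean(0).round(3) if len(Q) else 0,Q[:,1].min() if len(Q) else 0,Q[:,1].max() if len(Q) else 0)
# go above fan side to look: near-fan view pose
print(plan([.40,.16,.43],down(np.deg2rad(15))), plan([.484,.24,.42],down(np.deg2rad(10))))
E
```

```text
[ 0.67087104 -0.04112821  0.42933991] 0.3666147606520602 [-0.25  0.67  0.55  1.17 -0.34  1.38 -0.27]
hung 58 [-0.058 -0.166  0.264] -0.186245517839645 -0.1454000107075524
hung 53 [-0.057 -0.094  0.263] -0.11469956708368043 -0.07503794488925668
hung 40 [-0.057  0.086  0.264] 0.07079896215640151 0.10024775594265106
hung 0 0 0 0
hung 38 [-0.053 -0.167  0.262] -0.18416833285239254 -0.14510573376709873
hung 43 [-0.053 -0.092  0.261] -0.11349992931748965 -0.07267568965673832
hung 51 [-0.053  0.092  0.261] 0.07268917989366844 0.11248045643838943
hung 55 [-0.054  0.168  0.261] 0.1455225386970051 0.1847353780725791
(array([  38.4, -332.9,   -6.2]), array([ 0.001, -0.   , -0.786])) (array([ 149.7, -300.2,    3.9]), array([ 0.001, -0.   , -0.699]))
```

Emit:
{"op": "step_arm", "data": {
  "motion": [
    {"dp": [25, -50, 0], "twist": [0, 0, -0.14], "hand": 0},
    {"dp": [50, -100, 0], "twist": [0, 0, -0.28], "hand": 0},
    {"dp": [75, -150, 0], "twist": [0, 0, -0.42], "hand": 0},
    {"dp": [100, -200, 0], "twist": [0, 0, -0.56], "hand": 0},
    {"dp": [125, -250, 0], "twist": [0, 0, -0.7], "hand": 0}
  ]
}}

```text
clock: 26.68
tool_pos: [0.5129, 0.195, 0.422]
eef_rot: [0.64, 0.768, -0.001, -0.001]
contact_force: [-0.1, 0.8, 0.6]
opening: 0.505
finger_force: 0.0
```

```bash
python3 - <<'E'
from fit import *
print(plan([.484,.22,.43],down(np.deg2rad(10))))
E
```

```text
(array([ 29.8, -24. ,  -7.9]), array([-0.003,  0.   ,  0.006]))
```

Emit:
{"op": "step_arm", "data": {
  "motion": [
    {"dp": [30, -24, -8], "twist": [0, 0, 0], "hand": 0},
    {"dp": [30, -24, -8], "twist": [0, 0, 0], "hand": 0},
    {"dp": [30, -24, -8], "twist": [0, 0, 0], "hand": 0}
  ]
}}

```text
clock: 27.05
tool_pos: [0.4863, 0.2179, 0.4308]
eef_rot: [0.643, 0.766, -0.001, 0.0]
contact_force: [0.1, 0.3, -0.2]
opening: 0.5
finger_force: 0.0
```

```bash
python3 - <<'E'
from fit import *
im,T=snap('wrist');save(im,'w10');W=cloud(im,T);np.savez('w10.npz',w=W,rgb=im['pixels'])
find('wrist',im,T,'fan_grip');find('wrist',im,T,'fan_centre')
P=sel(W,(.3,.65),(.2,.5),(.24,.285));print('fin',len(P),P.min(0).round(3),P.max(0).round(3));
B=cv2.minAreaRect(P[P[:,2]>.255][:,:2].astype(np.float32)*1000);print(B)
E
```

```text
wrist fan_grip 0.82 [0.476 0.339 0.211] [296  59]
wrist fan_grip 0.72 [0.634 0.152 0.023] [365 217]
wrist fan_centre 0.91 [0.476 0.342 0.212] [296  56]
fin 715 [0.475 0.301 0.243] [0.492 0.345 0.271]
((483.2840270996094, 321.9084777832031), (10.066176414489746, 41.703433990478516), 10.726985931396484)
```

View pics/w10.png

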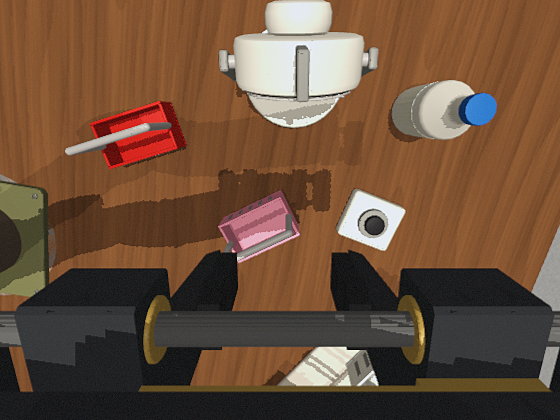

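The fan is seen from above: fin at (302,73), motor hump at (298,15), so it blows toward the image bottom (−y). The tilt knobs are at (225,62) and (370,58). I'll measure the tilt and swivel axis.

```bash
python3 - <<'E'
from fit import *
ws=[np.load(f)['w'] for f in('w10.npz','top0.npz','scene0.npz')]
hx=np.array([np.cos(np.radians(-79.3)),np.sin(np.radians(-79.3)),0]);hy=np.array([-hx[1],hx[0],0])
C=np.array([.4833,.3219,0])
for W in ws:
    P=sel(W,(.36,.62),(.2,.5),(.02,.29));L=np.stack([(P-C)@hx,(P-C)@hy,P[:,2]],1)
    Q=L[(abs(L[:,1])<.008)&(L[:,2]>.25)]
    if len(Q)>10: print('fin top slope',np.polyfit(Q[:,0],Q[:,2],1).round(3),Q[:,0].min().round(3),Q[:,0].max().round(3))
    K=L[(abs(L[:,1])>.073)&(L[:,2]>.13)&(L[:,2]<.2)]
    for sg in(-1,1):
        k=K[K[:,1]*sg>0]
        if len(k)>5: print('knob',sg,len(k),k.min(0).round(3),k.max(0).round(3),k.mean(0).round(3))
    # head disc top (cylinder mantle) centre strip: z vs x
    Q=L[(abs(abs(L[:,1])-.02)<.01)&(L[:,2]>.19)]
    for x in np.arange(-.09,.06,.01):
        q=Q[abs(Q[:,0]-x)<.005]
        if len(q)>2: print((x).round(3),q[:,2].mean().round(4),len(q),end=' | ')
    print()
    F=L[(L[:,2]>.018)&(L[:,2]<.026)];F=F[(abs(F[:,0])<.13)&(abs(F[:,1])<.1)]
    if len(F)>20:
        from scipy.optimize import least_squares
        print('foot',F.min(0).round(3),F.max(0).round(3),len(F))
E
```

```text
fin top slope [-0.184  0.264] -0.022 0.021
knob -1 275 [-0.036 -0.084  0.131] [-0.014 -0.073  0.171] [-0.023 -0.078  0.164]
knob 1 287 [-0.035  0.073  0.131] [-0.014  0.084  0.172] [-0.023  0.078  0.164]
-0.07 0.1959 233 | -0.06 0.197 419 | -0.05 0.1953 331 | -0.04 0.2031 114 | -0.03 0.2249 476 | -0.02 0.2247 561 | -0.01 0.2221 527 | -0.0 0.2194 505 | 0.01 0.215 476 | 0.02 0.205 101 | 
foot [-0.085 -0.067  0.02 ] [0.048 0.066 0.024] 1471
fin top slope [-0.174  0.265] -0.018 0.021
knob -1 46 [-0.032 -0.085  0.133] [-0.012 -0.073  0.174] [-0.021 -0.081  0.161]
knob 1 38 [-0.035  0.073  0.135] [-0.012  0.083  0.174] [-0.021  0.077  0.163]
-0.07 0.1972 22 | -0.06 0.1974 42 | -0.05 0.1965 38 | -0.04 0.2031 6 | -0.03 0.2266 37 | -0.02 0.2261 47 | -0.01 0.2231 53 | -0.0 0.2211 46 | 0.01 0.2162 58 | 0.02 0.2087 13 | 
foot [-0.056 -0.075  0.02 ] [0.05  0.073 0.026] 527
fin top slope [-0.134  0.261] -0.02 0.022
knob 1 77 [-0.035  0.077  0.132] [-0.011  0.088  0.173] [-0.022  0.083  0.153]
-0.07 0.1948 11 | -0.06 0.1981 24 | -0.05 0.1967 22 | -0.04 0.1939 3 | -0.03 0.2234 16 | -0.02 0.2251 24 | -0.01 0.2232 25 | -0.0 0.2188 24 | 0.01 0.213 42 | 0.02 0.2044 11 | 
foot [-0.094 -0.072  0.02 ] [0.051 0.074 0.026] 465
```

```bash
cat >> fit.py <<'E'
FC=np.array([.479,.345,.160])
def fanpose(psi,tau,h=.098):
    X=np.array([np.cos(tau)*np.cos(psi),np.cos(tau)*np.sin(psi),np.sin(tau)]);Y=np.array([-np.sin(psi),np.cos(psi),0]);Z=np.cross(X,Y)
    return FC+h*Z,np.stack([-X,Y,-Z],1)
E
python3 - <<'E'
from fit import *
hm=rk(-.057,0,.259)-FC;psi1=np.arctan2(hm[1],hm[0]);tau1=np.arctan2(hm[2],np.hypot(*hm[:2]));print(np.degrees(psi1),tau1)
p,Rt=fanpose(np.radians(-79.3),-.2,.19);print(p,plan(p,Rt))
E
```

```text
-73.62488500395905 0.1987437043205157
[0.48600839 0.30790914 0.34621265] (array([89.4, 14.7, 84.8]), array([ 0.001,  0.201, -0.014]))
```

Emit:
{"op": "step_arm", "data": {
  "motion": [
    {"dp": [30, 5, 0], "twist": [0, 0.05, 0], "hand": 0},
    {"dp": [60, 10, 0], "twist": [0, 0.1, 0], "hand": 0},
    {"dp": [89, 15, 30], "twist": [0, 0.2, -0.01], "hand": 0},
    {"dp": [89, 15, 70], "twist": [0, 0.2, -0.01], "hand": 0},
    {"dp": [89, 15, 85], "twist": [0, 0.2, -0.01], "hand": 0}
  ]
}}

```text
clock: 27.82
tool_pos: [0.4851, 0.3076, 0.3443]
eef_rot: [0.636, 0.765, 0.062, -0.077]
contact_force: [-0.3, 0.8, 0.3]
opening: 0.502
finger_force: 0.0
```

Emit:
{"op": "step_arm", "data": {
  "motion": [
    {"dp": [0, 0, 0], "twist": [0, 0, 0], "hand": 0},
    {"dp": [0, 0, 0], "twist": [0, 0, 0], "hand": 0}
  ]
}}

```text
clock: 28.08
tool_pos: [0.4865, 0.3092, 0.3482]
eef_rot: [0.635, 0.766, 0.065, -0.076]
contact_force: [-0.2, 0.2, 0.5]
opening: 0.5
finger_force: 0.0
```

```bash
python3 - <<'E'
from fit import *
p,Rt=fanpose(np.radians(-79.3),-.2,.098);print(p,plan(p,Rt),r.get_state()['q'].round(2))
im,T=snap('top');W=cloud(im,T)
P=sel(W,(.44,.53),(.28,.36),(.24,.272));print(len(P),P.mean(0) if len(P) else 0)
E
```

```text
[0.48261485 0.32586893 0.25604652] (array([-1.7, -1.1, 93.7]), array([ 0.004, -0.001, -0.001])) [-0.71  0.51  0.26  1.68 -0.4   0.94 -0.06]
10 [0.48601723 0.30436189 0.26037295]
```

Emit:
{"op": "step_arm", "data": {
  "motion": [
    {"dp": [-2, -1, 30], "twist": [0, 0, 0], "hand": 0},
    {"dp": [-2, -1, 60], "twist": [0, 0, 0], "hand": 0},
    {"dp": [-2, -1, 85], "twist": [0, 0, 0], "hand": 0},
    {"dp": [-2, -1, 93], "twist": [0, 0, 0], "hand": 0},
    {"dp": [-2, -1, 93], "twist": [0, 0, 0], "hand": 0}
  ]
}}

```text
clock: 28.75
tool_pos: [0.4819, 0.3254, 0.2558]
eef_rot: [0.635, 0.766, 0.065, -0.076]
contact_force: [1.0, 0.2, 0.2]
opening: 0.499
finger_force: 0.0
```

Emit:
{"op": "step_arm", "data": {
  "motion": [
    {"dp": [0, 0, 0], "twist": [0, 0, 0], "hand": -1},
    {"dp": [0, 0, 0], "twist": [0, 0, 0], "hand": -1},
    {"dp": [0, 0, 0], "twist": [0, 0, 0], "hand": -1},
    {"dp": [0, 0, 0], "twist": [0, 0, 0], "hand": -1},
    {"dp": [0, 0, 0], "twist": [0, 0, 0], "hand": -1}
  ],
  "force": 40
}}

```text
clock: 29.38
tool_pos: [0.4823, 0.3253, 0.2556]
eef_rot: [0.635, 0.766, 0.065, -0.076]
contact_force: [2.3, 0.4, 0.6]
opening: 0.107
finger_force: 40.0
```

```bash
python3 - <<'E'
from fit import *
s=r.get_state();print(s['tool_pos'],s['opening'],s['finger_force'],s['contact_force'])
p0,R0=fanpose(np.radians(-79.3),-.2)
print(plan(p0,R0))
for f in(.2,.4,.6,.8,1): print(plan(*fanpose(np.radians(-79.3+5.7*f),-.2+.4*f),R0=R0,p0=p0))
E
```

```text
[0.48233615 0.32533317 0.25556869] 0.10735007705504174 40.00705199316144 [2.26860526 0.4030732  0.6484865 ]
(array([ 0.6,  0.4, -0.4]), array([ 0.003, -0.   , -0.001]))
(array([7.8, 0.2, 0.3]), array([ 0.003, -0.08 , -0.02 ]))
(array([15.6,  0.2,  1.3]), array([ 0.005, -0.16 , -0.04 ]))
(array([23.3, -0.2,  2.8]), array([ 0.005, -0.24 , -0.06 ]))
(array([30.8, -0.9,  5. ]), array([ 0.003, -0.32 , -0.08 ]))
(array([38.1, -1.9,  7.7]), array([-0. , -0.4, -0.1]))
```

Emit:
{"op": "step_arm", "data": {
  "motion": [
    {"dp": [8, 0, 0], "twist": [0.003, -0.08, -0.02], "hand": -1},
    {"dp": [16, 0, 1], "twist": [0.005, -0.16, -0.04], "hand": -1},
    {"dp": [23, 0, 3], "twist": [0.005, -0.24, -0.06], "hand": -1},
    {"dp": [31, -1, 5], "twist": [0.003, -0.32, -0.08], "hand": -1},
    {"dp": [38, -2, 8], "twist": [0, -0.4, -0.1], "hand": -1}
  ]
}}

```text
clock: 30.0
tool_pos: [0.474, 0.3616, 0.2565]
eef_rot: [0.597, 0.796, -0.06, 0.083]
contact_force: [2.5, -2.9, 3.6]
opening: 0.112
finger_force: 40.0
```

Emit:
{"op": "step_arm", "data": {
  "motion": [
    {"dp": [0, 0, 0], "twist": [0, 0, 0], "hand": -1},
    {"dp": [0, 0, 0], "twist": [0, 0, 0], "hand": -1},
    {"dp": [0, 0, 0], "twist": [0, 0, 0], "hand": -1},
    {"dp": [0, 0, 0], "twist": [0, 0, 0], "hand": -1}
  ]
}}

```text
clock: 30.5
tool_pos: [0.4731, 0.3641, 0.2558]
eef_rot: [0.596, 0.797, -0.058, 0.081]
contact_force: [0.7, 2.3, 4.6]
opening: 0.112
finger_force: 40.0
```

```bash
python3 - <<'E'
from fit import *
s=r.get_state();print(s['tool_pos'],s['contact_force'],s['moment'])
print(plan(*fanpose(np.radians(-73.6),.2)))
E
```

```text
[0.47307597 0.36414714 0.25582339] [0.68085207 2.29595377 4.58120531] [ 0.18119185 -0.12564259  0.10490651]
(array([-0.6,  0.3, -0.1]), array([ 0.004, -0.001, -0.001]))
```

Emit:
{"op": "step_arm", "data": {
  "motion": [
    {"dp": [0, 0, 0], "twist": [0, 0, 0], "hand": -0.7},
    {"dp": [0, 0, 0], "twist": [0, 0, 0], "hand": 0},
    {"dp": [0, 0, 0], "twist": [0, 0, 0], "hand": 0},
    {"dp": [0, 0, -40], "twist": [0, 0, 0], "hand": 0},
    {"dp": [0, 0, -90], "twist": [0, 0, 0], "hand": 0}
  ]
}}

```text
clock: 31.12
tool_pos: [0.4665, 0.3796, 0.343]
eef_rot: [0.597, 0.796, -0.061, 0.08]
contact_force: [0.2, 0.8, 0.4]
opening: 0.496
finger_force: 0.0
```

```bash
python3 - <<'E'
from fit import *
print(plan([.487,.218,.431],down(np.deg2rad(10))))
E
```

```text
(array([-175.3,  -25.8,  -53.8]), array([0.009, 0.202, 0.109]))
```

Emit:
{"op": "step_arm", "data": {
  "motion": [
    {"dp": [-20, 0, -55], "twist": [0, 0, 0], "hand": 0},
    {"dp": [-60, -8, -54], "twist": [0, 0.05, 0.03], "hand": 0},
    {"dp": [-100, -16, -54], "twist": [0, 0.1, 0.06], "hand": 0},
    {"dp": [-140, -22, -54], "twist": [0, 0.15, 0.09], "hand": 0},
    {"dp": [-175, -26, -54], "twist": [0.01, 0.2, 0.11], "hand": 0}
  ]
}}

```text
clock: 31.75
tool_pos: [0.4871, 0.2168, 0.4312]
eef_rot: [0.643, 0.766, 0.001, -0.0]
contact_force: [0.0, -0.2, 0.5]
opening: 0.497
finger_force: 0.0
```

Emit:
{"op": "step_arm", "data": {
  "motion": [
    {"dp": [0, 0, 0], "twist": [0, 0, 0], "hand": 0},
    {"dp": [0, 0, 0], "twist": [0, 0, 0], "hand": -1},
    {"dp": [0, 0, 0], "twist": [0, 0, 0], "hand": -1}
  ]
}}

```text
clock: 32.12
tool_pos: [0.4868, 0.2202, 0.4302]
eef_rot: [0.642, 0.767, 0.0, 0.0]
contact_force: [0.0, -0.4, 1.1]
opening: 0.303
finger_force: 0.0
```

```bash
python3 - <<'E'
from fit import *
def an(W,psi,n):
    hx=np.array([np.cos(psi),np.sin(psi),0]);hy=np.array([-hx[1],hx[0],0])
    P=sel(W,(.36,.62),(.2,.5),(.02,.29));L=np.stack([(P-FC)@hx,(P-FC)@hy,P[:,2]-.16],1)
    Q=L[(abs(L[:,1])<.015)&(L[:,2]>.085)];B=cv2.minAreaRect(Q[:,:2].astype(np.float32)*1000);print(n,'fin',len(Q),Q.min(0).round(3),Q.max(0).round(3),B)
    t=Q[Q[:,2]>.095];m=t[:,:].mean(0);print('  slope',np.polyfit(t[:,0],t[:,2],1).round(3), 'mid',m.round(4),'x-mid',((t[:,0].min()+t[:,0].max())/2).round(4))
    K=L[(abs(L[:,1])>.073)&(abs(L[:,2])<.04)]
    k=[K[K[:,1]*s>0] for s in(-1,1)]; print('  knobs',[x.mean(0).round(4) for x in k if len(x)>5],[ (x[:,0].min().round(3),x[:,0].max().round(3)) for x in k if len(x)>5])
    # head mantle strip slope
    D=L[(abs(abs(L[:,1])-.02)<.01)&(L[:,2]>.045)]; 
    H=D[(D[:,0]>-.045)&(D[:,0]<.03)]
    if len(H)>20: print('  mantle',np.polyfit(H[:,0],H[:,2],1).round(3))
an(np.load('w10.npz')['w'],np.radians(-79.3),'before')
for c in('wrist','top'):
    im,T=snap(c);W=cloud(im,T);an(W,np.radians(-73.6),c)
    if c=='wrist':save(im,'w11')
W=np.load('top0.npz')['w'];an(W,np.radians(-79.3),'top before')
print(plan([.640,.145,.12],down(np.deg2rad(15))))
P=sel(cloud(*snap('wrist')),(.55,.7),(.08,.22),(.036,.06));print('btn',len(P),P.mean(0).round(4),P.min(0).round(3),P.max(0).round(3))
P=sel(W,(.55,.7),(.08,.22),(.036,.06));print('btn top',len(P),P.mean(0).round(4),P.min(0).round(3),P.max(0).round(3))
E
```

```text
before fin 714 [ 0.    -0.005  0.085] [0.044 0.005 0.111] ((22.237899780273438, -0.07840967178344727), (44.198482513427734, 10.066184043884277), 0.026950472965836525)
  slope [-0.206  0.109] mid [ 0.0242 -0.0004  0.1045] x-mid 0.0235
  knobs [array([ 0.001 , -0.0778,  0.002 ]), array([0.0005, 0.0775, 0.0035])] [(np.float64(-0.012), np.float64(0.01)), (np.float64(-0.012), np.float64(0.01))]
  mantle [-0.137  0.064]
wrist fin 777 [-0.032 -0.005  0.085] [0.005 0.005 0.112] ((-13.399456024169922, -0.007022380828857422), (37.05965042114258, 10.071178436279297), 0.10874824225902557)
  slope [0.047 0.107] mid [-0.0133 -0.0004  0.1063] x-mid -0.0143
  knobs [array([ 0.0008, -0.0777,  0.0023]), array([0.0004, 0.0776, 0.0047])] [(np.float64(-0.012), np.float64(0.01)), (np.float64(-0.012), np.float64(0.01))]
  mantle [0.027 0.062]Traceback (most recent call last):
  File "<stdin>", line 15, in <module>
  File "<stdin>", line 5, in an
    return umr_minimum(a, axis, None, out, keepdims, initial, where)
ValueError: zero-size array to reduction operation minimum which has no identity
```

View pics/w11.png

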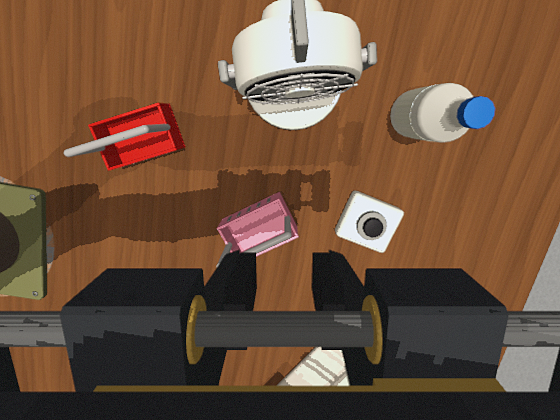

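The fan now points up and toward the rack, but the fin at (300,25) is clipped in this view. I'll shift toward the fan for a full measurement.

Emit:
{"op": "step_arm", "data": {
  "motion": [
    {"dp": [30, 0, 0], "twist": [0, 0, 0], "hand": -1},
    {"dp": [60, 0, 0], "twist": [0, 0, 0], "hand": -1},
    {"dp": [80, 0, 0], "twist": [0, 0, 0], "hand": -1},
    {"dp": [80, 0, 0], "twist": [0, 0, 0], "hand": -1},
    {"dp": [80, 0, 0], "twist": [0, 0, 0], "hand": -1}
  ]
}}

```text
clock: 32.85
tool_pos: [0.4739, 0.296, 0.4309]
eef_rot: [0.643, 0.766, 0.0, 0.001]
contact_force: [0.9, 0.5, 0.3]
opening: 0.002
finger_force: 0.0
```

```bash
cat > fan.py <<'E'
from fit import *
from scipy.optimize import least_squares
def fanfit(W,psi0,tau0):
    "fit swivel, tilt: fin box (x +-20, y +-5, z 65..109) surfaces about FC"
    P=sel(W,(.36,.62),(.2,.5),(.235,.29));P=P[np.linalg.norm((P-FC)[:,:2],axis=1)<.06]
    def sd(v,P=P):
        p,Rt=fanpose(v[0],v[1]);L=(P-FC-np.array([v[2],v[3],0]))@Rt;q=np.abs(L-np.array([0,0,-.087]))-np.array([.02,.005,.022])
        return np.linalg.norm(np.maximum(q,0),axis=1)+np.minimum(q.max(1),0)
    s=least_squares(lambda v:np.r_[sd(v),20*.01*(v[2:]) ],[psi0,tau0,0,0],loss='soft_l1',f_scale=.002)
    s2=least_squares(lambda v:sd([*v,0,0]),[psi0,tau0],loss='soft_l1',f_scale=.002)
    print(len(P),'free',np.degrees(s.x[0]).round(2),s.x[1:].round(4),'| fixed',np.degrees(s2.x[0]).round(2),s2.x[1].round(4),np.abs(s2.fun).mean())
E
python3 - <<'E'
from fan import *
fanfit(np.load('w10.npz')['w'],-1.384,-.2)
s=r.get_state();print(s['tool_pos'])
im,T=snap('wrist');save(im,'w12');W=cloud(im,T);np.savez('w12.npz',w=W);fanfit(W,-1.285,.2)
im,T=snap('scene');fanfit(cloud(im,T),-1.285,.2)
fanfit(np.load('scene0.npz')['w'],-1.384,-.2)
P=sel(W,(.55,.7),(.08,.22),(.036,.06));print('btn',len(P),P.mean(0).round(4),P.min(0).round(3),P.max(0).round(3))
P=sel(np.load('w10.npz')['w'],(.55,.7),(.08,.22),(.036,.06));P=P[P[:,2]>.042];print('btn w10',len(P),P.mean(0).round(4),P.min(0).round(3),P.max(0).round(3))
L=sel(W,(.36,.62),(.2,.5),(.12,.2))
E
```

```text
741 free -79.73 [-0.2759 -0.0006  0.0036] | fixed -79.65 -0.2401 0.0008192155614613296
[0.47387609 0.2960288  0.43086078]
642 free -73.76 [ 0.1898  0.0003 -0.0013] | fixed -73.49 0.1789 0.0005575493877008378
137 free -72.98 [ 0.1402 -0.      0.0014] | fixed -74.1 0.1511 0.0016643230114429025
132 free -78.81 [-2.305e-01  1.000e-04 -6.000e-04] | fixed -78.81 -0.2351 0.001692298979101406
btn 273 [0.64   0.1603 0.0419] [0.62  0.146 0.036] [0.665 0.171 0.053]
btn w10 316 [0.6424 0.1486 0.049 ] [0.628 0.133 0.042] [0.659 0.163 0.052]
```

```bash
python3 - <<'E'
from fan import *
import fit
for f,psi,t0 in(('w10.npz',-79.4,-.22),('w12.npz',-73.6,.18)):
    W=np.load(f)['w'];psi=np.radians(psi);hx=np.array([np.cos(psi),np.sin(psi),0]);hy=np.array([-hx[1],hx[0],0])
    P=sel(W,(.36,.62),(.2,.5),(.12,.29));L=np.stack([(P-FC)@hx,(P-FC)@hy,P[:,2]-.16],1)
    K=L[(abs(L[:,1])>.075)&(abs(L[:,1])<.088)&(abs(L[:,2])<.03)&(abs(L[:,0])<.02)]
    c=least_squares(lambda v:np.hypot(K[:,0]-v[0],K[:,2]-v[1])-v[2],[0,0,.011],loss='soft_l1',f_scale=.001);print(f,'knob x0,z0,r',c.x.round(4),len(K),K[:,0].min(),K[:,0].max())
    # fin profile in head x-z plane
    Q=L[(abs(L[:,1])<.0045)&(L[:,2]>.072)]
    top=[(x,np.percentile(Q[abs(Q[:,0]-x)<.002][:,2],80)) for x in np.arange(-.06,.06,.004) if (abs(Q[:,0]-x)<.002).sum()>4]
    print(np.round(top,4).tolist())
E
```

```text
w10.npz knob x0,z0,r [-0.0023 -0.0067  0.0166] 419 -0.012244409831968785 0.010095878747791706
[[-0.004, 0.0762], [0.0, 0.0863], [0.004, 0.1046], [0.008, 0.1097], [0.012, 0.109], [0.016, 0.1082], [0.02, 0.1067], [0.024, 0.106], [0.028, 0.1047], [0.032, 0.1041], [0.036, 0.1029], [0.04, 0.1016], [0.044, 0.1008]]
w12.npz knob x0,z0,r [-0.0008 -0.0074  0.0173] 320 -0.012484534252129854 0.009122899196261046
[[-0.036, 0.1047], [-0.032, 0.1053], [-0.028, 0.1058], [-0.024, 0.1066], [-0.02, 0.1074], [-0.016, 0.1079], [-0.012, 0.1084], [-0.008, 0.1092], [-0.004, 0.1099], [0.0, 0.1098], [0.004, 0.0987]]
```

Fin-top slope and knob-to-fin offset both give a tilt of about 0.16 rad (target 0.20), and the swivel is right. I'll re-grip and add 0.04 rad of tilt.

```bash
sed -i 's/^FC=.*/FC=np.array([.4787,.3461,.160])/' fit.py; python3 - <<'E'
from fit import *
hm=rk(-.057,0,.259)-FC;psi1=np.arctan2(hm[1],hm[0]);print(np.degrees(psi1),np.arctan2(hm[2],np.hypot(*hm[:2])))
p,Rt=fanpose(psi1,.16,.19);print(p,plan(p,Rt))
p0,R0=fanpose(psi1,.16);print(plan(*fanpose(psi1,.20),R0=R0,p0=p0))
E
```

```text
-73.62747670051954 0.1982958384464995
[0.47016732 0.37514297 0.34757318] (array([78.9,  9.7, 83.4]), array([-0.007, -0.159, -0.114]))
(array([3.9, 0. , 0.1]), array([-0.  , -0.04,  0.  ]))
```

Emit:
{"op": "step_arm", "data": {
  "motion": [
    {"dp": [40, 5, 0], "twist": [0, -0.08, -0.06], "hand": 0},
    {"dp": [79, 10, 20], "twist": [-0.007, -0.159, -0.114], "hand": 0},
    {"dp": [79, 10, 60], "twist": [-0.007, -0.159, -0.114], "hand": 0},
    {"dp": [79, 10, 83], "twist": [-0.007, -0.159, -0.114], "hand": 0},
    {"dp": [79, 10, 83], "twist": [-0.007, -0.159, -0.114], "hand": 0}
  ]
}}

```text
clock: 33.58
tool_pos: [0.4694, 0.3756, 0.3465]
eef_rot: [0.597, 0.798, -0.05, 0.064]
contact_force: [0.4, -0.2, 0.1]
opening: 0.502
finger_force: 0.0
```

```bash
python3 - <<'E'
from fit import *
print(plan(*fanpose(np.radians(-73.63),.16)),r.get_state()['opening'])
E
```

```text
(array([-0.7,  0.9, 91. ]), array([-0.003,  0.001,  0.002])) 0.502377411793652
```

Emit:
{"op": "step_arm", "data": {
  "motion": [
    {"dp": [0, 1, 30], "twist": [0, 0, 0], "hand": 0},
    {"dp": [0, 1, 60], "twist": [0, 0, 0], "hand": 0},
    {"dp": [0, 1, 82], "twist": [0, 0, 0], "hand": 0},
    {"dp": [0, 1, 91], "twist": [0, 0, 0], "hand": 0},
    {"dp": [0, 1, 91], "twist": [0, 0, 0], "hand": 0}
  ]
}}

```text
clock: 34.2
tool_pos: [0.4755, 0.3632, 0.2588]
eef_rot: [0.596, 0.799, -0.047, 0.064]
contact_force: [-0.2, -0.1, 0.9]
opening: 0.499
finger_force: 0.0
```

Emit:
{"op": "step_arm", "data": {
  "motion": [
    {"dp": [0, 0, 0], "twist": [0, 0, 0], "hand": -1},
    {"dp": [0, 0, 0], "twist": [0, 0, 0], "hand": -1},
    {"dp": [0, 0, 0], "twist": [0, 0, 0], "hand": -1},
    {"dp": [0, 0, 0], "twist": [0, 0, 0], "hand": -1},
    {"dp": [0, 0, 0], "twist": [0, 0, 0], "hand": -1}
  ]
}}

```text
clock: 34.83
tool_pos: [0.4737, 0.3632, 0.2582]
eef_rot: [0.596, 0.799, -0.049, 0.063]
contact_force: [-4.4, -1.0, 6.1]
opening: 0.108
finger_force: 40.0
```

Emit:
{"op": "step_arm", "data": {
  "motion": [
    {"dp": [2, 0, 0], "twist": [0, -0.02, 0], "hand": -1},
    {"dp": [4, 0, 0], "twist": [0, -0.04, 0], "hand": -1},
    {"dp": [4, 0, 0], "twist": [0, -0.04, 0], "hand": -1},
    {"dp": [4, 0, 0], "twist": [0, -0.04, 0], "hand": -1},
    {"dp": [4, 0, 0], "twist": [0, -0.04, 0], "hand": -1}
  ]
}}

```text
clock: 35.45
tool_pos: [0.4725, 0.3673, 0.2573]
eef_rot: [0.595, 0.798, -0.06, 0.079]
contact_force: [-5.9, 0.3, 4.3]
opening: 0.108
finger_force: 40.0
```

```bash
python3 - <<'E'
from fit import *
print(plan(*fanpose(np.radians(-73.63),.2)),r.get_state()['contact_force'])
E
```

```text
(array([-2.3,  0. ,  1.7]), array([-0.002, -0.001,  0.004])) [-5.86106633  0.34265879  4.30811192]
```

Emit:
{"op": "step_arm", "data": {
  "motion": [
    {"dp": [0, 0, 0], "twist": [0, 0, 0], "hand": -0.7},
    {"dp": [0, 0, 0], "twist": [0, 0, 0], "hand": 0},
    {"dp": [0, 0, 0], "twist": [0, 0, 0], "hand": 0},
    {"dp": [0, 0, -40], "twist": [0, 0, 0], "hand": 0},
    {"dp": [0, 0, -90], "twist": [0, 0, 0], "hand": 0}
  ]
}}

```text
clock: 36.08
tool_pos: [0.4685, 0.3838, 0.3458]
eef_rot: [0.595, 0.797, -0.061, 0.08]
contact_force: [0.9, 0.7, 0.4]
opening: 0.5
finger_force: 0.0
```

```bash
python3 - <<'E'
from fit import *
print(plan([.474,.296,.431],down(np.deg2rad(10))))
E
```

```text
(array([-101. ,  -19.8,  -66.4]), array([0.01 , 0.201, 0.113]))
```

Emit:
{"op": "step_arm", "data": {
  "motion": [
    {"dp": [-20, 0, -50], "twist": [0, 0, 0], "hand": 0},
    {"dp": [-60, -10, -66], "twist": [0, 0.1, 0.06], "hand": 0},
    {"dp": [-101, -20, -66], "twist": [0.01, 0.2, 0.113], "hand": 0},
    {"dp": [-101, -20, -66], "twist": [0.01, 0.2, 0.113], "hand": -1},
    {"dp": [-101, -20, -66], "twist": [0.01, 0.2, 0.113], "hand": -1}
  ]
}}

```text
clock: 36.7
tool_pos: [0.4739, 0.2965, 0.4303]
eef_rot: [0.642, 0.766, 0.001, -0.0]
contact_force: [0.9, 1.5, 0.1]
opening: 0.297
finger_force: 0.0
```

Emit:
{"op": "step_arm", "data": {
  "motion": [
    {"dp": [0, 0, 0], "twist": [0, 0, 0], "hand": -1},
    {"dp": [0, 0, 0], "twist": [0, 0, 0], "hand": -1}
  ]
}}

```text
clock: 36.95
tool_pos: [0.4735, 0.2975, 0.4295]
eef_rot: [0.641, 0.767, 0.0, -0.0]
contact_force: [-0.2, -0.0, -0.1]
opening: 0.068
finger_force: 0.0
```

```bash
cat >> fan.py <<'E'
def prof(W,psi):
    psi=np.radians(psi);hx=np.array([np.cos(psi),np.sin(psi),0]);hy=np.array([-hx[1],hx[0],0])
    P=sel(W,(.36,.62),(.2,.5),(.12,.29));L=np.stack([(P-FC)@hx,(P-FC)@hy,P[:,2]-.16],1)
    K=L[(abs(L[:,1])>.075)&(abs(L[:,1])<.088)&(abs(L[:,2])<.03)&(abs(L[:,0])<.02)];print('knob x',K[:,0].min().round(4),K[:,0].max().round(4))
    Q=L[(abs(L[:,1])<.0045)&(L[:,2]>.072)]
    top=np.array([(x,np.percentile(Q[abs(Q[:,0]-x)<.002][:,2],80)) for x in np.arange(-.06,.06,.004) if (abs(Q[:,0]-x)<.002).sum()>4]);print(top.round(4).tolist())
    i=top[:,1].argmax();t=top[max(0,0):i];t=t[t[:,1]>.095]
    print('tilt by slope',np.arctan(np.polyfit(t[:,0],t[:,1],1)[0]).round(3))
E
python3 - <<'E'
from fan import *
prof(np.load('w12.npz')['w'],-73.6)
im,T=snap('wrist');save(im,'w13');W=cloud(im,T);prof(W,-73.6);fanfit(np.load('w12.npz')['w'],-1.285,.16);fanfit(W,-1.285,.2)
print(plan([.6415,.148,.12],down(np.deg2rad(15))))
im,T=snap('top');find('top',im,T,'starter_top')
E
```

```text
knob x -0.0113 0.0103
[[-0.036, 0.1045], [-0.032, 0.105], [-0.028, 0.1057], [-0.024, 0.1065], [-0.02, 0.1071], [-0.016, 0.1078], [-0.012, 0.1082], [-0.008, 0.109], [-0.004, 0.1096], [0.0, 0.1101], [0.004, 0.1061], [0.008, 0.0828]]
tilt by slope 0.162
knob x -0.0112 0.0108
[[-0.04, 0.1027], [-0.036, 0.1034], [-0.032, 0.1045], [-0.028, 0.1053], [-0.024, 0.1063], [-0.02, 0.107], [-0.016, 0.1079], [-0.012, 0.1089], [-0.008, 0.1095], [-0.004, 0.1095], [0.0, 0.1004], [0.004, 0.0838]]
tilt by slope 0.216
642 free -73.69 [ 0.1898  0.0007 -0.0024] | fixed -73.36 0.1674 0.0006373493083549937
674 free -73.68 [ 0.2387  0.0008 -0.0025] | fixed -73.86 0.2128 0.0006816146215141061
(array([-176.7,  138.8,  309.6]), array([ 0.   , -0.   , -0.084]))
top starter_top 0.42 [0.645 0.146 0.048] [218 160]
```

Tilt is now about 0.21 and swivel −73.7° (targets 0.198, −73.6°), so the fan points within a degree of the hook. Next is the button at (0.643, 0.148, 0.050).

Emit:
{"op": "step_arm", "data": {
  "motion": [
    {"dp": [-45, 35, 0], "twist": [0, 0, 0], "hand": -1},
    {"dp": [-90, 70, 0], "twist": [0, 0, -0.04], "hand": -1},
    {"dp": [-135, 105, 0], "twist": [0, 0, -0.08], "hand": -1},
    {"dp": [-177, 140, 10], "twist": [0, 0, -0.08], "hand": -1},
    {"dp": [-177, 140, 60], "twist": [0, 0, -0.08], "hand": -1}
  ]
}}

```text
clock: 37.72
tool_pos: [0.6476, 0.1408, 0.372]
eef_rot: [0.614, 0.789, 0.003, 0.005]
contact_force: [-1.1, 0.2, -0.6]
opening: 0.004
finger_force: 0.0
```

Emit:
{"op": "step_arm", "data": {
  "motion": [
    {"dp": [0, 0, 50], "twist": [0, 0, 0], "hand": -1},
    {"dp": [0, 0, 100], "twist": [0, 0, 0], "hand": -1},
    {"dp": [0, 0, 140], "twist": [0, 0, 0], "hand": -1},
    {"dp": [0, 0, 150], "twist": [0, 0, 0], "hand": -1},
    {"dp": [0, 0, 150], "twist": [0, 0, 0], "hand": -1}
  ]
}}

```text
clock: 38.35
tool_pos: [0.6433, 0.1466, 0.2206]
eef_rot: [0.611, 0.791, 0.001, 0.0]
contact_force: [-0.9, 0.1, 1.3]
opening: 0.004
finger_force: 0.0
```

```bash
python3 - <<'E'
from fit import *
im,T=snap('wrist');W=cloud(im,T);save(im,'w14')
P=sel(W,(.58,.72),(.08,.22),(.043,.056));print(len(P),P.mean(0).round(4),P.min(0).round(3),P.max(0).round(3),cv2.minEnclosingCircle(P[:,:2].astype(np.float32)*1000))
print(plan([.643,.148,.077],down(np.deg2rad(15))))
E
```

```text
940 [0.6437 0.1484 0.049 ] [0.628 0.132 0.043] [0.659 0.163 0.052] ((643.7133178710938, 147.27490234375), 16.014053344726562)
(array([  1.5,  -1.2, 144.7]), array([ 0.004, -0.   , -0.006]))
```

Emit:
{"op": "step_arm", "data": {
  "motion": [
    {"dp": [1, 0, 50], "twist": [0, 0, 0], "hand": -1},
    {"dp": [1, 0, 100], "twist": [0, 0, 0], "hand": -1},
    {"dp": [1, 0, 130], "twist": [0, 0, 0], "hand": -1},
    {"dp": [1, 0, 143], "twist": [0, 0, 0], "hand": -1},
    {"dp": [1, 0, 143], "twist": [0, 0, 0], "hand": -1}
  ]
}}

```text
clock: 39.02
tool_pos: [0.6437, 0.1478, 0.0782]
eef_rot: [0.611, 0.791, 0.001, 0.001]
contact_force: [0.3, -0.0, 0.1]
opening: 0.002
finger_force: 0.0
```

Emit:
{"op": "step_arm", "data": {
  "motion": [
    {"dp": [0, 0, 4], "twist": [0, 0, 0], "hand": -1},
    {"dp": [0, 0, 8], "twist": [0, 0, 0], "hand": -1},
    {"dp": [0, 0, 11], "twist": [0, 0, 0], "hand": -1},
    {"dp": [0, 0, 11], "twist": [0, 0, 0], "hand": -1}
  ]
}}

```text
clock: 39.52
tool_pos: [0.644, 0.1479, 0.067]
eef_rot: [0.611, 0.791, 0.002, 0.001]
contact_force: [2.2, -0.5, 4.6]
opening: 0.002
finger_force: 2.2
```

Emit:
{"op": "step_arm", "data": {
  "motion": [
    {"dp": [0, 0, 1], "twist": [0, 0, 0], "hand": -1},
    {"dp": [0, 0, 2], "twist": [0, 0, 0], "hand": -1},
    {"dp": [0, 0, 3], "twist": [0, 0, 0], "hand": -1},
    {"dp": [0, 0, 4], "twist": [0, 0, 0], "hand": -1},
    {"dp": [0, 0, 4], "twist": [0, 0, 0], "hand": -1}
  ]
}}

```text
clock: 40.15
tool_pos: [0.6441, 0.1478, 0.0662]
eef_rot: [0.611, 0.791, 0.002, 0.001]
contact_force: [-3.8, 0.1, 26.4]
opening: 0.004
finger_force: 12.9
```

The force rose to 26 N with no further travel, so the button is at its stop. I'll let go and retreat.

Emit:
{"op": "step_arm", "data": {
  "motion": [
    {"dp": [0, 0, -5], "twist": [0, 0, 0], "hand": -1},
    {"dp": [0, 0, -30], "twist": [0, 0, 0], "hand": -1},
    {"dp": [0, 0, -80], "twist": [0, 0, 0], "hand": -1},
    {"dp": [0, 0, -130], "twist": [0, 0, 0], "hand": -1},
    {"dp": [0, 0, -190], "twist": [0, 0, 0], "hand": -1}
  ]
}}

```text
clock: 40.78
tool_pos: [0.6408, 0.1474, 0.2522]
eef_rot: [0.611, 0.791, -0.001, -0.002]
contact_force: [0.8, 0.5, -0.2]
opening: 0.006
finger_force: 0.0
```

Emit:
{"op": "step_arm", "data": {
  "motion": [
    {"dp": [0, 0, -60], "twist": [0, 0, 0], "hand": -1},
    {"dp": [-20, -40, -120], "twist": [0, 0, 0], "hand": -1},
    {"dp": [-20, -90, -120], "twist": [0, 0, 0], "hand": -1},
    {"dp": [-20, -140, -120], "twist": [0, 0, 0], "hand": -1},
    {"dp": [-20, -140, -120], "twist": [0, 0, 0], "hand": -1}
  ]
}}

```text
clock: 41.4
tool_pos: [0.5069, 0.0911, 0.3714]
eef_rot: [0.612, 0.791, -0.001, -0.003]
contact_force: [0.6, -0.2, -0.3]
opening: 0.009
finger_force: 0.0
```

```bash
python3 - <<'E'
from fit import *
im,T=snap('scene');save(im,'s3');a=cv2.imread('pics/s3.png')[100:340,90:490];cv2.imwrite('pics/s3c.png',cv2.resize(a,(800,480)));print(r.get_state()['clock'],r.get_state()['tool_pos'])
E
```

```text
41.45 [0.50985569 0.09228842 0.37176665]
```

View pics/s3c.png

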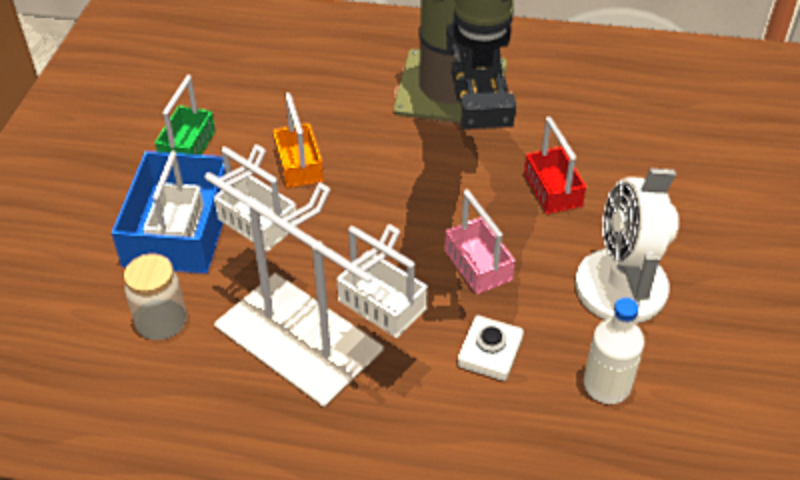

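The final view shows both rinsed baskets on hooks at (255,205) and (385,280), the dry one in the tub at (175,205), the fan at (635,215) aimed at the rack, and the arm clear.

```bash
python3 -c "
from plant import r
print(r.finish_job())"
```

```text
the job is handed in; nothing more can be done
None
```

The job is handed in, judged result not shown: the dry basket stands in the blue tub, the two rinsed baskets found hang on the outer hooks, the fan aims within about 1° of the middle hook, and the button was pressed to its stop and released.

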